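# Release and push out the stall scale's battery pack with the pin tool

## Robot

A 6-joint arm with a two-finger parallel gripper is mounted at the origin on the work surface. World frame = base frame: x ahead of the robot, y to its left, z up, the work surface at z = 0. Lengths are in m, angles in degrees, forces in N, time in s.
With the tool pointing down it reaches from about 0.375 to 0.9 m from the base axis. Payload 3.1 kg.
Tool frame: the origin (TCP) lies at the very end of the fingers, on their centre line; the grasp point (between the pads) lies 19 mm behind it; z points along the fingers, x is the direction in which the jaws open and shut, and the axes are right-handed (so a half turn about z gives the same grasp; the last joint's range is limited). The gripper opens to 87 mm and grips with 3 to 60 N. Pads are 19 mm wide; open, the fingers measure 117 mm over their backs; the gripper's body (75 mm by 190 mm) begins 51 mm behind the grasp point.
Start: joints at [-83.451, 30.224, 82.088, -0, 67.689, -10.227], TCP at [0.18, -0.598, 0.223] pointing down, gripper open.
Joint ranges: [-176.69, 176.69], [-43.24, 126.21], [12.49, 139.97], [-82, 262], [0, 151.66], [-163.58, 163.58]. Speed limits (degrees/s): [159.86, 159.86, 180, 180, 180, 180].

## Interface

Orientations are given as a 3x3 rotation matrix whose columns are the frame's x, y, z axes.
In Python, from rig import bot gives the robot as it stands.
- The arm moves only by the tool arm_command, never from a script. Its argument "plan" is a list of rows, each an object of numbers: "claw": the opening, from 0 (shut) to 1 (fully open); "dx", "dy", "dz": the shift along the tool's x, y, z in cm; "twist": the turn about the tool's z in degrees. A call has 1 to 8 rows; each row is the pose to reach, as a shift and turn from the pose measured when the call began, along the tool's axes at that moment; what a row does not reach only later rows make up. A row lasts 1/12 s, in which the tool goes at most 41.7 mm and 7.16 degrees, less where a joint would pass 70% of its speed; a pose out of reach is approached as far as the arm can. A call with a gripper value outside its range is refused whole. The fingers move at their own pace and stop on an object; the grip force is fixed at half the most. Time passes only in rows, so rows that repeat a pose let the fingers close. It gives the time, the measured TCP pose, the force and the opening at its end, in the units of the state.
- bot.read_state(): the state, without advancing time (a new reading comes with each control period).
- bot.capture(name): name is "side" or "top"; returns the picture (420x560x3 uint8, red, green, blue); there is no depth.
- bot.calibration(name): a dict with "intrinsics" (3x3 intrinsics, pixels), "k1" (the pictures are not rectified: a ray, as slopes to the right and down, at radius r is drawn at 1 + k1 r^2 times it, then the intrinsics apply), "rvec" (rotation vector, rad) and "tvec" (3), from world to camera coordinates, as OpenCV has them. Camera axes: x right, y down, z forward; pixel columns grow to the right and rows downward; lengths in m; the calibration is good to about 2 mm. A picture is of the moment at which its call begins. calibration takes no time and is no camera call.
- bot.hand_in(): hands the job in, once; it reports no verdict.
The state is a dict: "time_s": time; "joint_positions": joint angles; "qvel": joint speeds; "tau": joint torques, N m; "position": TCP position; "tcp_rot": TCP orientation; "force": force on the tool from outside, world axes, zero at the start; "moment": the same for the moment, N m; "opening": opening from 0.0 (shut) to 1.0 (fully open).
Only numpy, scipy, OpenCV 4.12 (cv2) and the standard library are available. Lean on these libraries where they do the work, as an engineer would, in place of code of your own. Each camera call takes 0.05 s, during which the arm holds its last target.

## Task

The market scale's blue battery pack needs to come out for charging: take the red-handled pin tool from its stand, press the recessed red button in the pack's well with the pin and, keeping it held down, gently push the pack out towards the scale's front as far as its stop, then lift the pin so that the button pops back up. Touch the scale with the pin only, not with the gripper. Put the tool back upright in its stand, let go, and leave the other things on the table where they are.

Things in the scene. Friction and masses are not known exactly. Their poses are not given: they have to be found in the camera images.
- scale: White electronic counter scale, 260 x 260 mm, fixed to the table on levelling feet (its height varies by some mm). Origin: centre of its underside. z up; -x is its front (keypad deck, front edge at x = -130 mm), +x its back. Front deck (x -130 to -30 mm) is 60 mm above the origin, behind it a steel pan with its top 84 mm above the origin, from x = -5 to 125 mm.
- well (a point): Centre of the mouth of the round well (yellow rim) in the top face of the blue battery pack, flush with the deck; it moves with the pack. Axes as the scale's. The well is 10 mm in diameter, straight-walled, vertical; the red button lies recessed in it, its worn top 5.5 to 10.5 mm below the mouth (differs each time). The pack is 100 mm long (x), 64 mm wide (y).
- pack (a joint): How far the battery pack has been slid out, in m: 0 fully in, 0.046 at its hard stop; it slides level along the scale's -x and drags with about 3 to 4 N. It moves only while the button is down; if the button comes up on the way, the pack is caught again at the next of four bars. From 0.0435 on the released button pops up and locks it out.
- release (a joint): How far the red button is pressed straight down, in m: 0 up, 0.007 at its hard stop. Its spring pushes back with 2 N at first, 5.6 N at 0.0045 and 7.6 N fully down. It frees the pack when at least 0.0045 down.
- tool_grip (a point): Centre of the red handle of the pin tool, halfway up. The tool (60 g) stands upright: z points up along it from pin to handle. Handle 16 mm in diameter, 66 mm long (33 mm to either side of this point), below it a 22 mm wide, 4 mm thick collar, below that a steel pin 6 mm in diameter with a round end.
- tool_tip (a point): Lower end of the pin of the tool, 77 mm below the centre of the handle and 40 mm below the underside of the collar.
- stand_hole0 (a point): Centre of the mouth of the hole in the tool's stand, in the top face of a fixed dark wooden block, 70 x 70 mm and 50 mm high. Hole 12 mm in diameter, 44 mm deep; in it the tool stands on its collar, pin down, pin tip 40 mm below the mouth.
- tape_stand: Pink tape dispenser, 150 x 55 mm, 94 mm high, loose bystander. Origin: centre of its underside.
- jar: Amber jar with red cap, 72 mm in diameter, 100 mm high, loose bystander. Origin: centre of its underside.
- stapler: Blue stapler, 125 x 30 mm, 52 mm high, loose bystander. Origin: centre of its underside.
- bowl: White bowl, 110 mm in diameter, 50 mm high, loose bystander. Origin: centre of its underside.
- sweet0: Dark green leaf-wrapped sweet, a cone 54 mm wide and 42 mm high, loose bystander. Origin: centre of its underside.
- sweet1: Another such sweet.
- sweet2: Another such sweet.
Things that resemble listed ones, but are neither listed nor needed, are in the scene too. Of the things that look like the part that bears tool_grip, the smaller one is meant. Leave any pink look-alike of the part that bears stand_hole0 alone.

How it is judged (in metres and radians):
On the way, in this order (a step that is already met when the one before it is completed fails the run):
1. the button is pressed with the pin tool while the pack is still in (value of joint release above 0.0045 m and value of joint pack below 0.006 m and contact force between tool and scale above 0.5 N), for 0.1 s.
2. the pack is pushed out to its stop with the button still held down by the tool (value of joint pack above 0.044 m and value of joint release above 0.002 m and contact force between tool and scale above 0.5 N), for 0.05 s.
At the end, for the whole second after the job is handed in: The battery pack is out at its stop (at least 43 of 46 mm) with the button popped up (less than 1.5 mm down); the tool stands in its stand's hole, pin tip at least 36 mm below the mouth and within 8 mm of its axis, upright within 0.12 rad, released and at rest (value of joint pack above 0.043 m and value of joint release below 0.0015 m and horizontal distance between tool_tip and stand_hole0 below 0.008 m and z of tool_tip in the frame of stand_hole0 below -0.036 m and angle between tool_tip's own z axis and vertical below 0.12 rad and linear speed of tool below 0.02 m/s and contact force between the fingers and tool below 0.05 N); the robot touches nothing.
It fails at once if the tool presses on the scale, pack or button with more than 22 N (contact force between tool and scale above 22 N).
It fails at once if the gripper or arm touches the scale or pack with more than 3 N (contact force between any of the fingers, the arm and scale above 3 N).
It fails at once if a bystander is moved by more than 20 mm (distance of any of tape_stand, jar, stapler, bowl, sweet0, sweet1, sweet2 from where it was at the start of the episode above 0.02 m).
It also fails if it takes over 61 s, if anything falls off the work surface, if the arm or the gripper's body presses on something with over 40 N, if the wrist force passes 120 N, or if a joint passes its speed limit or range.

## Working session

There is one attempt and no reset: what is moved stays moved. The work goes in short steps, Python scripts to look and compute and a tool call to move; the robot and the scene stay as the last step left them, time stands still between calls to the robot, and variables do not carry over. Pictures are saved under pics/ and viewed, and the job is handed in when it is done.

Besides the shell and the picture viewer there is one more tool, called after ">>>" in YAML: its name, and indented under it one key for each argument. arm_command: Moves the arm, as the interface text tells. Its arguments: {"type":"object","properties":{"plan":{"type":"array"}},"required":["plan"]}

```bash
ls; mkdir -p pics
python3 - <<'E'
from rig import bot
import cv2,numpy as np
print(bot.read_state())
for n in("side","top"):
    im=bot.capture(n);cv2.imwrite(f"pics/{n}0.png",im[:,:,::-1]);c=bot.calibration(n);print(n,c)
E
```

```text
pics
{'time_s': 0.0, 'joint_positions': array([-8.34509922e+01,  3.02786921e+01,  8.21574670e+01, -1.59744072e-03,
        6.76880459e+01, -1.02280085e+01]), 'qvel': array([-0.01683571,  0.0393305 ,  0.12050432, -0.04675412, -0.00027553,
        0.06911524]), 'tau': array([-7.45770012e-05, -4.40043926e+01, -1.76592153e+01,  6.33546431e-02,
        5.80195687e-02, -1.67822591e-04]), 'position': array([ 0.18033234, -0.59764736,  0.22156857]), 'tcp_rot': array([[ 2.88657624e-01, -9.57432348e-01, -2.72867259e-04],
       [-9.57430000e-01, -2.88657529e-01,  2.15069719e-03],
       [-2.13791225e-03, -3.59563841e-04, -9.99997650e-01]]), 'force': array([ 0.317578  ,  0.00480529, -0.7728424 ]), 'moment': array([ 0.06174221, -0.00274356, -0.00032069]), 'opening': 1.0032566223697228}
side {'intrinsics': array([[391.27576554,   0.        , 282.68226222],
       [  0.        , 391.27576554, 218.03488258],
       [  0.        ,   0.        ,   1.        ]]), 'k1': 0.01671761708558488, 'rvec': array([ 1.02615987, -2.44808765,  0.98269608]), 'tvec': array([0.35303691, 0.31585648, 0.75094135])}
top {'intrinsics': array([[515.1928936 ,   0.        , 272.46206686],
       [  0.        , 515.1928936 , 211.81043437],
       [  0.        ,   0.        ,   1.        ]]), 'k1': -0.019046514189127017, 'rvec': array([ 2.21362637, -2.1664427 ,  0.03976029]), 'tvec': array([-0.01161444,  0.50071475,  1.48369577])}
```

View pics/side0.png

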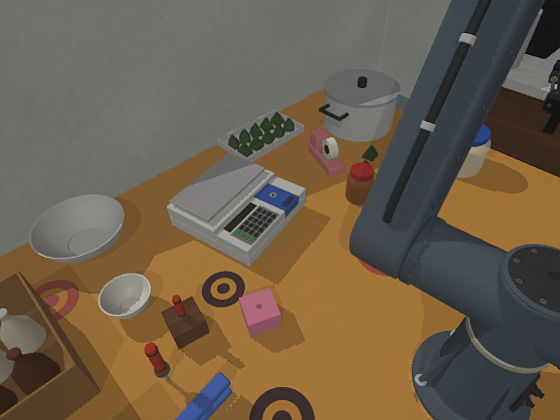

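View pics/top0.png

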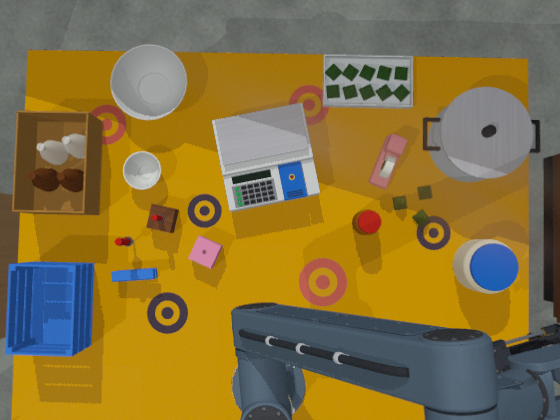

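```bash
cat > h.py <<'E'
import cv2,numpy as np
from rig import bot
def cal(n):
    c=bot.calibration(n);return c['intrinsics'],c['k1'],cv2.Rodrigues(c['rvec'])[0],c['tvec'],c['rvec']
def proj(n,P):
    K,k1,R,t,rv=cal(n)
    return cv2.projectPoints(np.asarray(P,float).reshape(-1,3),rv,t,K,np.array([k1,0,0,0.]))[0].reshape(-1,2)
def ray(n,uv):
    K,k1,R,t,rv=cal(n)
    p=cv2.undistortPoints(np.array([[uv]],float),K,np.array([k1,0,0,0.])).ravel()
    return -R.T@t, R.T@np.array([p[0],p[1],1])
def onz(n,uv,z):
    o,d=ray(n,uv); return o+d*(z-o[2])/d[2]
def tri(uv1,uv2):
    o1,d1=ray('side',uv1);o2,d2=ray('top',uv2)
    A=np.c_[d1,-d2];s=np.linalg.lstsq(A,o2-o1,rcond=None)[0]
    a=o1+d1*s[0];b=o2+d2*s[1];return (a+b)/2,np.linalg.norm(a-b)
def crop(im,x0,y0,x1,y1,s,fn):
    cv2.imwrite(fn,cv2.resize(im[y0:y1,x0:x1,::-1],None,fx=s,fy=s,interpolation=cv2.INTER_CUBIC))
E
python3 - <<'E'
import cv2
from h import *
s=cv2.imread('pics/side0.png')[:,:,::-1];t=cv2.imread('pics/top0.png')[:,:,::-1]
a=cv2.resize(s[280:400,130:290],None,fx=5,fy=5,interpolation=cv2.INTER_CUBIC);cv2.imwrite('pics/s1.png',a[:,:,::-1])
crop(t,100,190,240,290,5,'pics/t1.png')
crop(s,160,140,320,260,5,'pics/s2.png')
crop(t,205,95,325,215,5,'pics/t2.png')
E
```

```text
(no output)
```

View pics/s1.png

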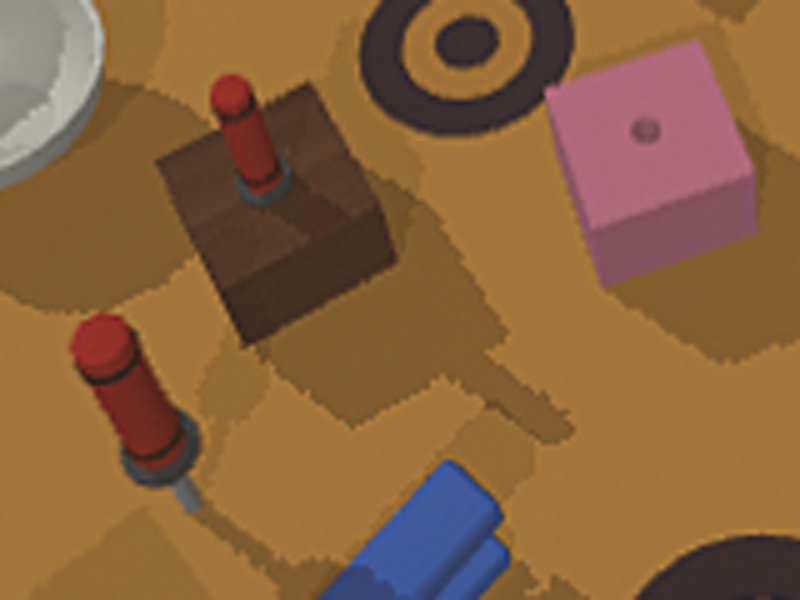

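View pics/t1.png

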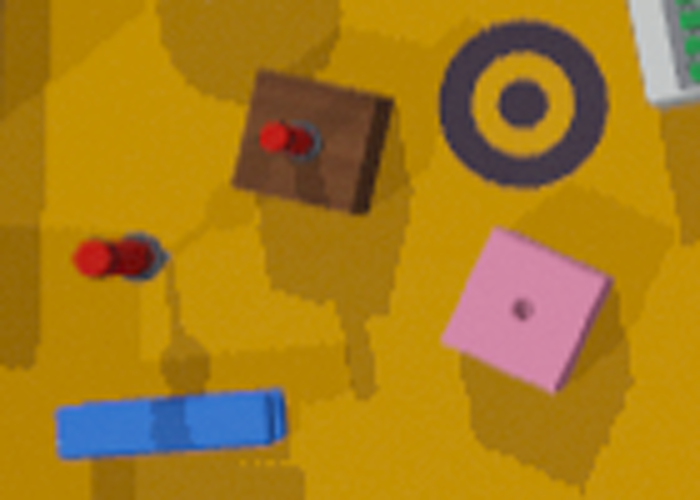

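View pics/s2.png

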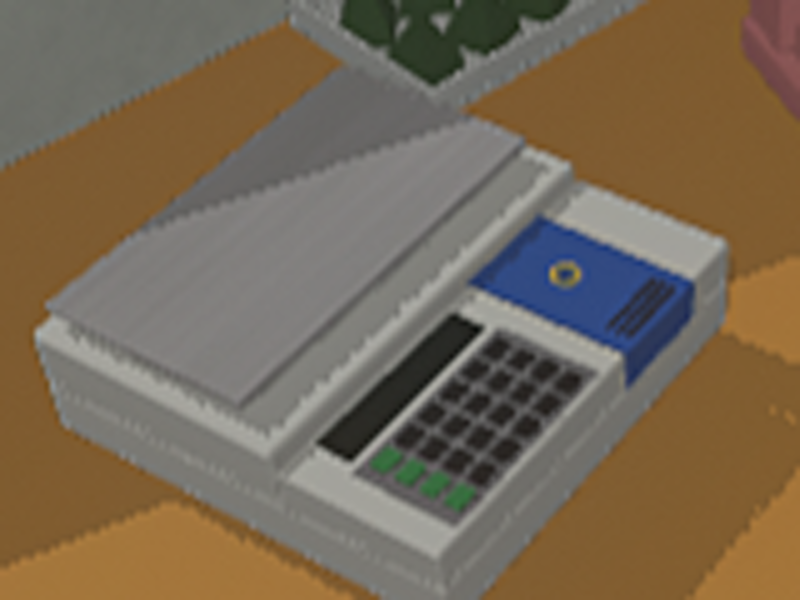

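View pics/t2.png

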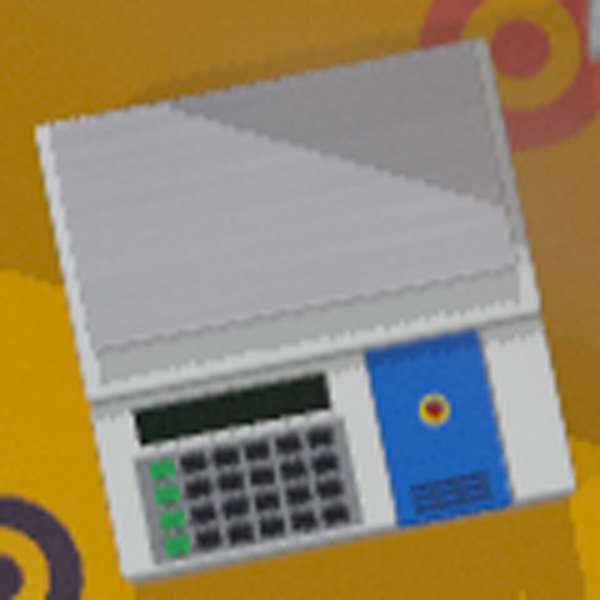

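Run:
```python
from h import *
S=lambda x,y:(130+x/5-.4,280+y/5-.4); T=lambda x,y:(100+x/5-.4,190+y/5-.4)
S2=lambda x,y:(160+x/5-.4,140+y/5-.4); T2=lambda x,y:(205+x/5-.4,95+y/5-.4)
pr=lambda n,a,b:print(n,*[np.round(v,4) for v in tri(a,b)])
pr('handle top',S(232,90),T(273,135))
pr('collar',S(264,183),T(302,141))
pr('blk far-left',S(157,160),T(260,72))
pr('blk right',S(312,84),T(392,100))
pr('blk near',S(380,205),T(367,213))
pr('blk l',S(225,285),T(236,186))
pr('other top',S(102,338),T(94,258))
pr('pink hole',S(646,130),T(522,308))
pr('well',S2(565,273),T2(434,408))
pr('scale front L',S2(440,556),T2(130,580))
pr('scale front R',S2(727,242),T2(577,493))
pr('pack frontR',S2(693,285),T2(512,505))
pr('pack frontL',S2(628,352),T2(398,525))
pr('pack backL',S2(470,280),T2(367,350))
pr('pack backR',S2(540,218),T2(478,332))
pr('pan frontL',S2(242,406),T2(100,385))
```

```text
handle top [0.4753 0.3167 0.1183] 0.0019
collar [0.4751 0.3175 0.05  ] 0.0002
blk far-left [0.5141 0.3428 0.0518] 0.001
blk right [0.5021 0.2714 0.0439] 0.0077
blk near [0.4373 0.2843 0.0388] 0.0068
blk l [0.4486 0.3542 0.0492] 0.0009
other top [0.4076 0.4063 0.1393] 0.0003
pink hole [0.3832 0.1894 0.0499] 0.0008
well [ 0.5987 -0.0526  0.0704] 0.0006
scale front L [0.4999 0.1167 0.067 ] 0.0024
scale front R [ 0.5541 -0.1322  0.0698] 0.0033
pack frontR [ 0.5462 -0.0968  0.067 ] 0.0014
pack frontL [ 0.5324 -0.034   0.0712] 0.001
pack backL [ 0.6308 -0.0143  0.0696] 0.0003
pack backR [ 0.6429 -0.0761  0.0674] 0.0008
pan frontL [0.6078 0.1366 0.1022] 0.0123
```

```bash
cat >> h.py <<'E'
def rel(x,y,z,yaw=None,s=None):
    s=s or bot.read_state();R=s['tcp_rot'];d=R.T@(np.array([x,y,z])-s['position'])*100
    cy=np.degrees(np.arctan2(R[1,0],R[0,0]));tw=0 if yaw is None else -((yaw-cy+180)%360-180)
    print('dx,dy,dz cm',np.round(d,2),'twist',round(tw,2))
def st():
    s=bot.read_state();R=s['tcp_rot'];print('t',round(s['time_s'],2),'p',np.round(s['position'],4),'yaw',round(np.degrees(np.arctan2(R[1,0],R[0,0])),2),'zax',np.round(R[:,2],4),'F',np.round(s['force'],2),'op',round(s['opening'],3))
E
python3 - <<'E'
from h import *
st();rel(0.5,-0.2,0.25,12)
# subpixel
for n,red,box in (('side',1,(120,270,240,345)),('top',1,(140,200,190,240))):
    im=cv2.imread(f'pics/{n}0.png').astype(int);b,g,r=[im[...,i] for i in range(3)]
    m=np.zeros(r.shape,np.uint8);x0,y0,x1,y1=(165,290,200,325) if n=='side' else (145,205,175,230)
    m[y0:y1,x0:x1]=((r>90)&(g<0.45*r)&(b<.45*r))[y0:y1,x0:x1]
    ys,xs=np.nonzero(m);print(n,'handle',xs.mean(),ys.mean(),xs.min(),xs.max(),ys.min(),ys.max(),len(xs))
    print(' pred centre',proj(n,[0.475,0.317,0.087]))
    x0,y0,x1,y1=(260,180,286,206) if n=='side' else (280,165,304,190)
    w=np.clip((r+g)/2-b,0,None)[y0:y1,x0:x1].astype(float);w[w<0]=0
    yy,xx=np.mgrid[y0:y1,x0:x1];print(np.round(w.max()));w[w<15]=0
    print(n,'well',(w*xx).sum()/w.sum(),(w*yy).sum()/w.sum(),(w>0).sum())
E
```

```text
t 0.1 p [ 0.1803 -0.5977  0.2217] yaw -73.22 zax [-2.0e-04  1.9e-03 -1.0e+00] F [-0.83  0.62 -0.65] op 1.001
dx,dy,dz cm [-28.86 -42.09  -2.76] twist -85.22
side handle 178.4248366013072 305.8954248366013 172 185 295 318 153
 pred centre [[178.85525305 306.47868207]]
102.0
side well 272.8191489361702 194.04388297872342 15
top handle 156.0 217.14 152 161 214 220 50
 pred centre [[157.11449984 217.36888841]]
186.0
top well 291.03591585428427 176.81195484864034 26
```

>>> arm_command:
  plan:
    - {"dx":-28.9,"dy":-42.1,"dz":-2.8,"twist":-85.2,"claw":1}
    - {"dx":-28.9,"dy":-42.1,"dz":-2.8,"twist":-85.2,"claw":1}
    - {"dx":-28.9,"dy":-42.1,"dz":-2.8,"twist":-85.2,"claw":1}
    - {"dx":-28.9,"dy":-42.1,"dz":-2.8,"twist":-85.2,"claw":1}
    - {"dx":-28.9,"dy":-42.1,"dz":-2.8,"twist":-85.2,"claw":1}
    - {"dx":-28.9,"dy":-42.1,"dz":-2.8,"twist":-85.2,"claw":1}
    - {"dx":-28.9,"dy":-42.1,"dz":-2.8,"twist":-85.2,"claw":1}
    - {"dx":-28.9,"dy":-42.1,"dz":-2.8,"twist":-85.2,"claw":1}

```text
time_s: 0.77
position: [0.3892, -0.3367, 0.2405]
tcp_rot: [[0.963, -0.269, -0.0], [-0.269, -0.963, 0.002], [-0.001, -0.002, -1.0]]
force: [0.8, -0.2, 0.1]
opening: 1.004
```

Run:
```python
from h import *
st();rel(0.475,0.317,0.20,12);print(bot.read_state()['joint_positions'].round(1))
print(tri((272.82,194.04),(291.04,176.81)))
```

```text
t 0.77 p [ 0.3892 -0.3367  0.2405] yaw -15.6 zax [-2.e-04  2.e-03 -1.e+00] F [ 0.78 -0.18  0.08] op 1.004
dx,dy,dz cm [ -9.32 -65.26   4.18] twist -27.6
[-53.3  20.5  96.5   0.1  63.2 -37.8]
(array([ 0.5966469 , -0.05162504,  0.07298281]), np.float64(0.0006125145239330651))
```

>>> arm_command:
  plan:
    - {"dx":-9.3,"dy":-65.3,"dz":1,"twist":-27.6,"claw":1}
    - {"dx":-9.3,"dy":-65.3,"dz":1,"twist":-27.6,"claw":1}
    - {"dx":-9.3,"dy":-65.3,"dz":1,"twist":-27.6,"claw":1}
    - {"dx":-9.3,"dy":-65.3,"dz":1,"twist":-27.6,"claw":1}
    - {"dx":-9.3,"dy":-65.3,"dz":1,"twist":-27.6,"claw":1}
    - {"dx":-9.3,"dy":-65.3,"dz":1,"twist":-27.6,"claw":1}
    - {"dx":-9.3,"dy":-65.3,"dz":1,"twist":-27.6,"claw":1}
    - {"dx":-9.3,"dy":-65.3,"dz":1,"twist":-27.6,"claw":1}

```text
time_s: 1.43
position: [0.4318, -0.0062, 0.2361]
tcp_rot: [[0.978, 0.207, -0.0], [0.207, -0.978, 0.002], [0.0, -0.002, -1.0]]
force: [1.8, 0.0, -0.5]
opening: 0.997
```

Run:
```python
from h import *
st();rel(0.475,0.317,0.20,12)
```

```text
t 1.43 p [ 0.4318 -0.0062  0.2361] yaw 11.97 zax [-4.0e-04  2.1e-03 -1.0e+00] F [ 1.79  0.05 -0.54] op 0.997
dx,dy,dz cm [ 10.93 -30.71   3.68] twist -0.03
```

>>> arm_command:
  plan:
    - {"dx":10.9,"dy":-30.7,"dz":3.7,"claw":1}
    - {"dx":10.9,"dy":-30.7,"dz":3.7,"claw":1}
    - {"dx":10.9,"dy":-30.7,"dz":3.7,"claw":1}
    - {"dx":10.9,"dy":-30.7,"dz":3.7,"claw":1}
    - {"dx":10.9,"dy":-30.7,"dz":3.7,"claw":1}
    - {"dx":10.9,"dy":-30.7,"dz":3.7,"claw":1}
    - {"dx":10.9,"dy":-30.7,"dz":3.7,"claw":1}
    - {"dx":10.9,"dy":-30.7,"dz":3.7,"claw":1}

```text
$.plan[0]: bad value
```

>>> arm_command:
  plan:
    - {"dx":0,"dy":0,"dz":0,"claw":1}

```text
$.plan[0]: bad value
```

Run:
```python
from h import *
st();rel(0.475,0.317,0.20,12)
for n in("side","top"):
    im=bot.capture(n);cv2.imwrite(f"pics/{n}1.png",im[:,:,::-1])
    if n=='side':crop(im,100,210,260,330,5,'pics/s3.png')
    else: crop(im,100,160,240,260,5,'pics/t3.png')
```

```text
t 1.43 p [ 0.4318 -0.0062  0.2361] yaw 11.97 zax [-4.0e-04  2.1e-03 -1.0e+00] F [ 1.79  0.05 -0.54] op 0.997
dx,dy,dz cm [ 10.93 -30.71   3.68] twist -0.03
```

View pics/s3.png

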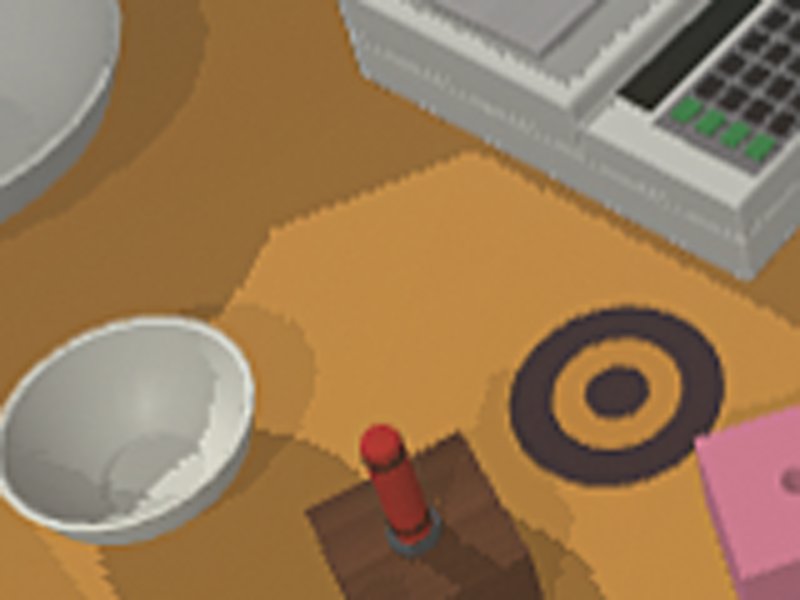

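View pics/t3.png

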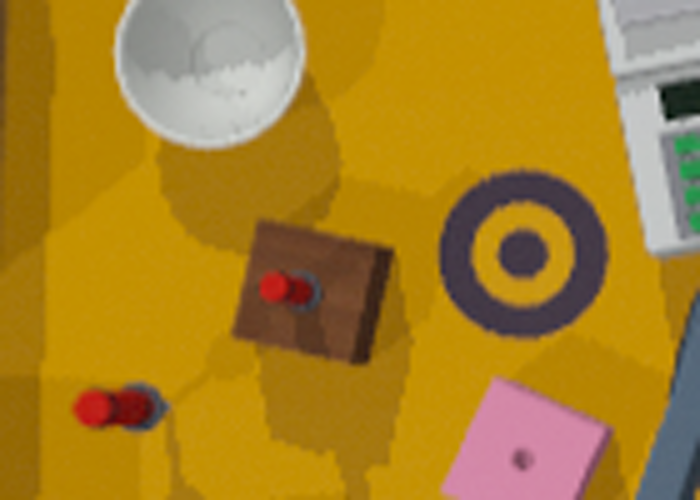

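Missing "twist" key was refused; the arm has not moved. The crops confirm the small tool in the dark block (side 177,300; top 155,217). The bigger look-alike is free-standing at top (119,241).

>>> arm_command:
  plan:
    - {"dx":10.9,"dy":-30.7,"dz":3.7,"twist":0,"claw":1}
    - {"dx":10.9,"dy":-30.7,"dz":3.7,"twist":0,"claw":1}
    - {"dx":10.9,"dy":-30.7,"dz":3.7,"twist":0,"claw":1}
    - {"dx":10.9,"dy":-30.7,"dz":3.7,"twist":0,"claw":1}
    - {"dx":10.9,"dy":-30.7,"dz":3.7,"twist":0,"claw":1}
    - {"dx":10.9,"dy":-30.7,"dz":3.7,"twist":0,"claw":1}
    - {"dx":10.9,"dy":-30.7,"dz":3.7,"twist":0,"claw":1}
    - {"dx":10.9,"dy":-30.7,"dz":3.7,"twist":0,"claw":1}

```text
time_s: 2.2
position: [0.4712, 0.3221, 0.1997]
tcp_rot: [[0.976, 0.216, -0.002], [0.216, -0.976, 0.004], [-0.001, -0.004, -1.0]]
force: [0.5, -0.6, 0.7]
opening: 1.002
```

>>> arm_command:
  plan:
    - {"dx":0,"dy":0,"dz":0,"twist":0,"claw":1}

```text
time_s: 2.28
position: [0.4723, 0.3278, 0.1988]
tcp_rot: [[0.975, 0.22, -0.0], [0.22, -0.975, 0.007], [0.001, -0.007, -1.0]]
force: [-0.3, -0.5, 0.0]
opening: 0.998
```

Run:
```python
from h import *
st();rel(0.475,0.317,0.20,12);rel(0.475,0.317,0.065,12)
for n in("side","top"):
    im=bot.capture(n);cv2.imwrite(f"pics/{n}1.png",im[:,:,::-1])
    if n=='side':crop(im,100,210,260,330,5,'pics/s4.png')
    else: crop(im,100,160,240,260,5,'pics/t4.png')
```

```text
t 2.28 p [0.4723 0.3278 0.1988] yaw 12.73 zax [-3.0e-04  7.4e-03 -1.0e+00] F [-0.32 -0.52  0.04] op 0.998
dx,dy,dz cm [ 0.03  1.11 -0.12] twist 0.73
dx,dy,dz cm [1.000e-02 1.210e+00 1.337e+01] twist 0.73
```

View pics/s4.png

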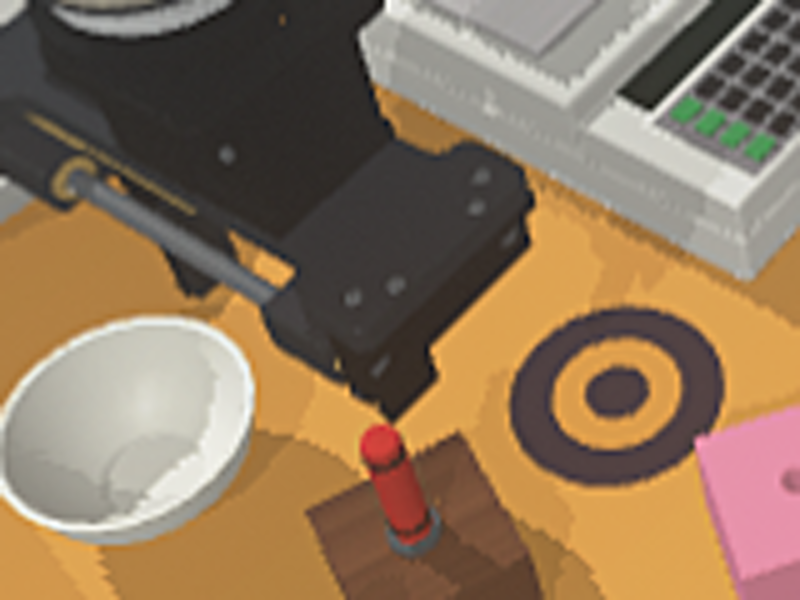

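View pics/t4.png

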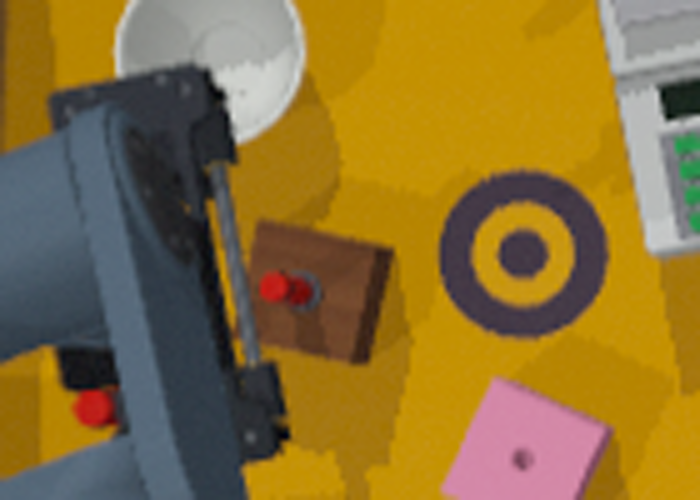

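>>> arm_command:
  plan:
    - {"dx":0,"dy":1.1,"dz":4,"twist":0.7,"claw":1}
    - {"dx":0,"dy":1.1,"dz":4,"twist":0.7,"claw":1}
    - {"dx":0,"dy":1.1,"dz":4,"twist":0.7,"claw":1}
    - {"dx":0,"dy":1.1,"dz":4,"twist":0.7,"claw":1}
    - {"dx":0,"dy":1.1,"dz":4,"twist":0.7,"claw":1}

```text
time_s: 2.8
position: [0.4744, 0.3115, 0.1603]
tcp_rot: [[0.979, 0.205, -0.001], [0.205, -0.979, 0.004], [-0.0, -0.004, -1.0]]
force: [0.4, -0.2, -0.0]
opening: 0.998
```

Run:
```python
from h import *
st();rel(0.475,0.317,0.063,12)
im=bot.capture('side');crop(im,100,210,260,330,5,'pics/s5.png')
st()
```

```text
t 2.8 p [0.4744 0.3115 0.1603] yaw 11.86 zax [-0.0012  0.0036 -1.    ] F [ 0.4  -0.17 -0.01] op 0.998
dx,dy,dz cm [ 0.17 -0.49  9.74] twist -0.14
t 2.85 p [0.4744 0.3118 0.1605] yaw 11.87 zax [-7.0e-04  3.8e-03 -1.0e+00] F [0.17 0.32 1.01] op 0.999
```

View pics/s5.png

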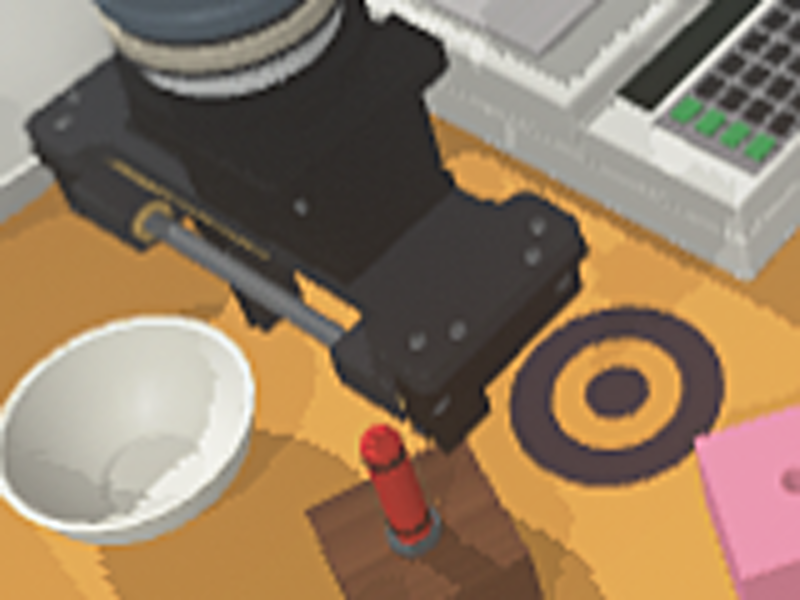

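>>> arm_command:
  plan:
    - {"dx":0.1,"dy":-0.5,"dz":3,"twist":0,"claw":1}
    - {"dx":0.1,"dy":-0.5,"dz":6,"twist":0,"claw":1}
    - {"dx":0.1,"dy":-0.5,"dz":9.0,"twist":0,"claw":1}
    - {"dx":0.1,"dy":-0.5,"dz":9.7,"twist":0,"claw":1}
    - {"dx":0.1,"dy":-0.5,"dz":9.7,"twist":0,"claw":1}
    - {"dx":0.1,"dy":-0.5,"dz":9.7,"twist":0,"claw":1}

```text
time_s: 3.35
position: [0.4752, 0.3176, 0.0646]
tcp_rot: [[0.979, 0.206, 0.001], [0.206, -0.979, 0.004], [0.002, -0.004, -1.0]]
force: [0.6, 0.1, 0.5]
opening: 1.001
```

Run:
```python
from h import *
im=bot.capture('side');crop(im,100,210,260,330,5,'pics/s6.png')
st();rel(0.475,0.317,0.063,12)
```

```text
t 3.4 p [0.4757 0.3179 0.0652] yaw 11.88 zax [ 0.0024  0.0051 -1.    ] F [ 0.71 -0.66  0.25] op 1.004
dx,dy,dz cm [-0.09  0.07  0.22] twist -0.12
```

View pics/s6.png

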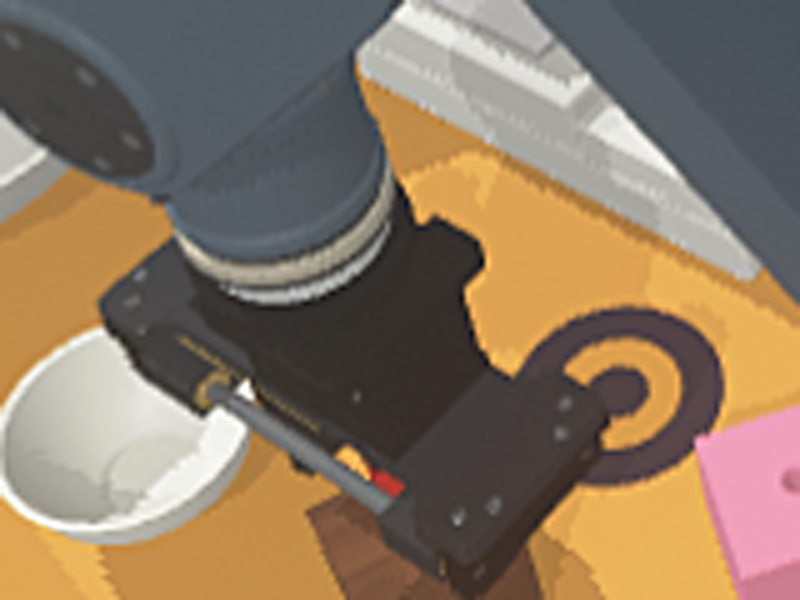

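>>> arm_command:
  plan:
    - {"dx":0,"dy":0.0,"dz":0.1,"twist":0,"claw":0.6}
    - {"dx":0,"dy":0.0,"dz":0.1,"twist":0,"claw":0.3}
    - {"dx":0,"dy":0.0,"dz":0.1,"twist":0,"claw":0.1}
    - {"dx":0,"dy":0.0,"dz":0.1,"twist":0,"claw":0}
    - {"dx":0,"dy":0.0,"dz":0.1,"twist":0,"claw":0}
    - {"dx":0,"dy":0.0,"dz":0.1,"twist":0,"claw":0}
    - {"dx":0,"dy":0.0,"dz":0.1,"twist":0,"claw":0}
    - {"dx":0,"dy":0.0,"dz":0.1,"twist":0,"claw":0}

```text
time_s: 4.07
position: [0.4756, 0.3178, 0.0642]
tcp_rot: [[0.979, 0.206, 0.002], [0.206, -0.979, 0.005], [0.003, -0.004, -1.0]]
force: [0.1, -0.2, 0.1]
opening: 0.474
```

>>> arm_command:
  plan:
    - {"dx":0,"dy":0,"dz":0,"twist":0,"claw":0}
    - {"dx":0,"dy":0,"dz":0,"twist":0,"claw":0}
    - {"dx":0,"dy":0,"dz":0,"twist":0,"claw":0}

```text
time_s: 4.32
position: [0.4756, 0.3178, 0.0641]
tcp_rot: [[0.979, 0.206, 0.002], [0.206, -0.979, 0.005], [0.003, -0.004, -1.0]]
force: [0.3, 0.3, -0.5]
opening: 0.252
```

Run:
```python
from h import *
st()
```

```text
t 4.32 p [0.4756 0.3178 0.0641] yaw 11.88 zax [ 0.0021  0.0049 -1.    ] F [ 0.29  0.26 -0.54] op 0.252
```

>>> arm_command:
  plan:
    - {"dx":0,"dy":0,"dz":0,"twist":0,"claw":0}
    - {"dx":0,"dy":0,"dz":0,"twist":0,"claw":0}
    - {"dx":0,"dy":0,"dz":0,"twist":0,"claw":0}
    - {"dx":0,"dy":0,"dz":0,"twist":0,"claw":0}

```text
time_s: 4.65
position: [0.4755, 0.3178, 0.0641]
tcp_rot: [[0.979, 0.206, 0.002], [0.206, -0.979, 0.005], [0.003, -0.004, -1.0]]
force: [-0.1, 0.6, -0.1]
opening: 0.177
```

Run:
```python
from h import *
st()
```

```text
t 4.65 p [0.4755 0.3178 0.0641] yaw 11.88 zax [ 0.0019  0.0049 -1.    ] F [-0.11  0.61 -0.15] op 0.177
```

>>> arm_command:
  plan:
    - {"dx":0,"dy":0,"dz":-3,"twist":0,"claw":0}
    - {"dx":0,"dy":0,"dz":-6,"twist":0,"claw":0}
    - {"dx":0,"dy":0,"dz":-9,"twist":0,"claw":0}
    - {"dx":0,"dy":0,"dz":-12,"twist":0,"claw":0}
    - {"dx":0,"dy":0,"dz":-14,"twist":0,"claw":0}
    - {"dx":0,"dy":0,"dz":-14,"twist":0,"claw":0}
    - {"dx":0,"dy":0,"dz":-14,"twist":0,"claw":0}

```text
time_s: 5.23
position: [0.4758, 0.3174, 0.2052]
tcp_rot: [[0.979, 0.206, 0.005], [0.206, -0.979, 0.006], [0.006, -0.005, -1.0]]
force: [0.4, 0.0, -0.4]
opening: 0.173
```

Run:
```python
from h import *
st()
for n in("side","top"):
    im=bot.capture(n);cv2.imwrite(f"pics/{n}2.png",im[:,:,::-1])
    if n=='side':crop(im,100,210,260,330,5,'pics/s7.png')
st()
# refined scale: re-measure well and edges averaged
rel(0.597,-0.052,0.21,12)
```

```text
t 5.23 p [0.4758 0.3174 0.2052] yaw 11.88 zax [ 0.0046  0.006  -1.    ] F [ 0.39  0.02 -0.37] op 0.173
t 5.33 p [0.4743 0.3166 0.2028] yaw 11.88 zax [-5.0e-04  3.9e-03 -1.0e+00] F [-0.36  0.12 -1.38] op 0.179
dx,dy,dz cm [ 4.43 38.6  -0.87] twist -0.12
```

View pics/s7.png

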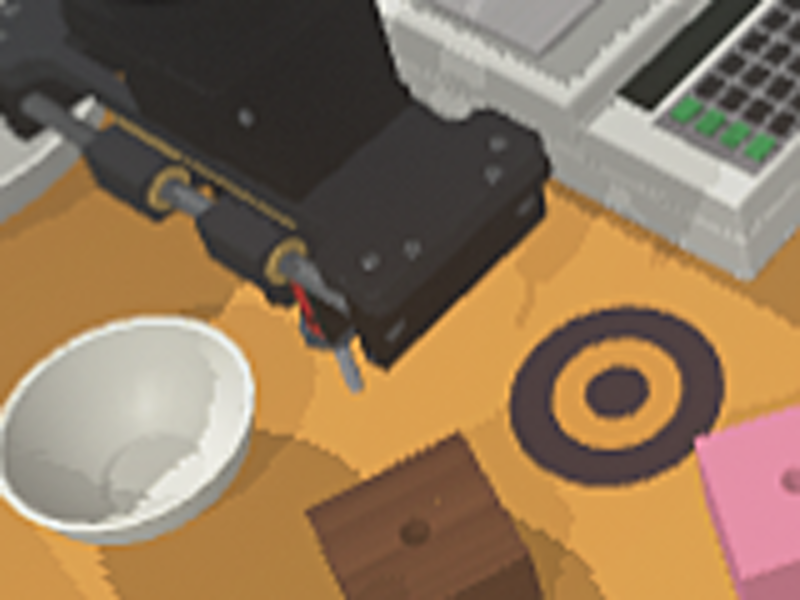

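>>> arm_command:
  plan:
    - {"dx":4.4,"dy":38.6,"dz":0,"twist":0,"claw":0}
    - {"dx":4.4,"dy":38.6,"dz":0,"twist":0,"claw":0}
    - {"dx":4.4,"dy":38.6,"dz":0,"twist":0,"claw":0}
    - {"dx":4.4,"dy":38.6,"dz":0,"twist":0,"claw":0}
    - {"dx":4.4,"dy":38.6,"dz":0,"twist":0,"claw":0}
    - {"dx":4.4,"dy":38.6,"dz":0,"twist":0,"claw":0}
    - {"dx":4.4,"dy":38.6,"dz":0,"twist":0,"claw":0}
    - {"dx":4.4,"dy":38.6,"dz":0,"twist":0,"claw":0}

```text
time_s: 6.0
position: [0.5784, -0.0013, 0.1995]
tcp_rot: [[0.979, 0.206, -0.005], [0.206, -0.979, 0.005], [-0.004, -0.006, -1.0]]
force: [0.7, 1.1, -1.1]
opening: 0.178
```

>>> arm_command:
  plan:
    - {"dx":0,"dy":0,"dz":0,"twist":0,"claw":0}
    - {"dx":0,"dy":0,"dz":0,"twist":0,"claw":0}
    - {"dx":0,"dy":0,"dz":0,"twist":0,"claw":0}

```text
time_s: 6.25
position: [0.5769, -0.0012, 0.1974]
tcp_rot: [[0.979, 0.204, -0.01], [0.204, -0.979, 0.006], [-0.008, -0.008, -1.0]]
force: [-1.0, 0.5, -0.0]
opening: 0.172
```

Run:
```python
from h import *
st()
rel(0.597,-0.052,0.154,12)
```

```text
t 6.25 p [ 0.5769 -0.0012  0.1974] yaw 11.79 zax [-0.0095  0.0063 -0.9999] F [-0.99  0.49 -0.04] op 0.172
dx,dy,dz cm [0.96 5.42 4.29] twist -0.21
```

>>> arm_command:
  plan:
    - {"dx":0.9,"dy":2.5,"dz":2,"twist":0,"claw":0}
    - {"dx":0.9,"dy":5.0,"dz":4,"twist":0,"claw":0}
    - {"dx":0.9,"dy":5.4,"dz":4.3,"twist":0,"claw":0}
    - {"dx":0.9,"dy":5.4,"dz":4.3,"twist":0,"claw":0}
    - {"dx":0.9,"dy":5.4,"dz":4.3,"twist":0,"claw":0}
    - {"dx":0.9,"dy":5.4,"dz":4.3,"twist":0,"claw":0}
    - {"dx":0.9,"dy":5.4,"dz":4.3,"twist":0,"claw":0}

```text
time_s: 6.83
position: [0.5964, -0.0504, 0.1549]
tcp_rot: [[0.979, 0.206, -0.009], [0.206, -0.979, 0.006], [-0.007, -0.008, -1.0]]
force: [0.8, -0.4, -1.0]
opening: 0.176
```

Run:
```python
from h import *
st()
for n in("side","top"):
    im=bot.capture(n);cv2.imwrite(f"pics/{n}3.png",im[:,:,::-1])
    if n=='side':crop(im,210,140,330,230,6,'pics/s8.png')
    else: crop(im,230,110,350,200,6,'pics/t8.png')
st()
```

```text
t 6.83 p [ 0.5964 -0.0504  0.1549] yaw 11.89 zax [-0.0085  0.0064 -0.9999] F [ 0.84 -0.4  -1.01] op 0.176
t 6.93 p [ 0.5965 -0.0509  0.1549] yaw 11.87 zax [-0.0082  0.0061 -0.9999] F [-0.42 -0.8  -0.23] op 0.176
```

View pics/s8.png

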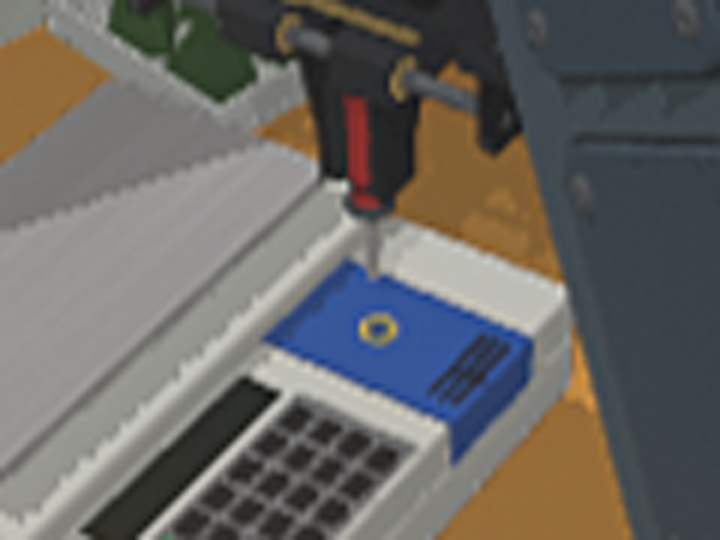

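View pics/t8.png

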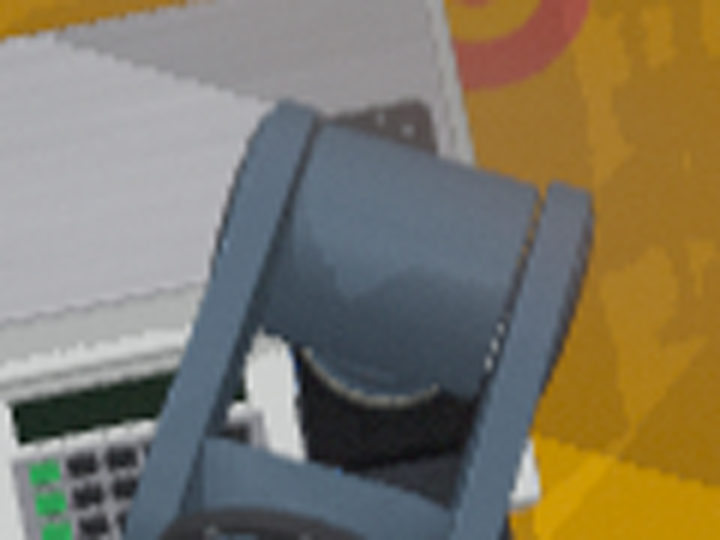

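Run:
```python
from h import *
s=bot.read_state();tip=s['position']+0.0541*s['tcp_rot'][:,2]
print('tip',tip,'proj',proj('side',tip), 'cams',[np.round(ray(n,(280,210))[0],3) for n in('side','top')])
res={}
for n in('side','top'):
  for k in ((0,1,2,3) if n=='side' else (0,1,2)):
    im=cv2.imread(f'pics/{n}{k}.png').astype(float);b,g,r=[im[...,i] for i in range(3)]
    cx,cy=(273,194) if n=='side' else (291,176.5)
    for it in range(4):
        yy,xx=np.mgrid[0:420,0:560];R=np.hypot(xx-cx,(yy-cy)*(1.3 if n=='side' else 1));m=R<5.2 if n=='side' else R<5
        rg=(R>5)&(R<7)
        bl=b-(r+g)/2;ref=np.median(bl[rg]);w=np.clip(1-bl/ref,0,1)*m;w[w<.12]=0
        cx,cy=(w*xx).sum()/w.sum(),(w*yy).sum()/w.sum()
    print(n,k,round(cx,2),round(cy,2),'area',round(w.sum(),1));res.setdefault(n,[]).append((cx,cy))
a=np.mean(res['side'][:3],0);c=np.mean(res['top'],0);print(a,c,tri(a,c))
t0=cv2.imread('pics/top0.png')[:,:,::-1];s0=cv2.imread('pics/side2.png')[:,:,::-1]
A=cv2.resize(s0[184:206,260:288],(392,308),interpolation=cv2.INTER_NEAREST);B=cv2.resize(t0[166:188,278:306],(392,308),interpolation=cv2.INTER_NEAREST)
cv2.imwrite('pics/w.png',np.hstack([A,B])[:,:,::-1])
```

```text
tip [ 0.59608831 -0.0505192   0.10077872] proj [[272.13410625 186.33782259]] cams [array([0.022, 0.45 , 0.765]), array([ 0.427, -0.021,  1.506])]
side 0 272.61 194.39 area 27.9
side 1 272.6 194.36 area 27.7
side 2 272.62 194.36 area 27.2
side 3 272.61 194.39 area 27.9
top 0 291.38 176.53 area 34.7
top 1 291.39 176.5 area 34.3
top 2 291.39 176.51 area 34.3
[272.61086607 194.36870127] [291.3854763  176.51081486] (array([ 0.59802025, -0.05242287,  0.07040249]), np.float64(2.8553826895010827e-05))
```

View pics/w.png

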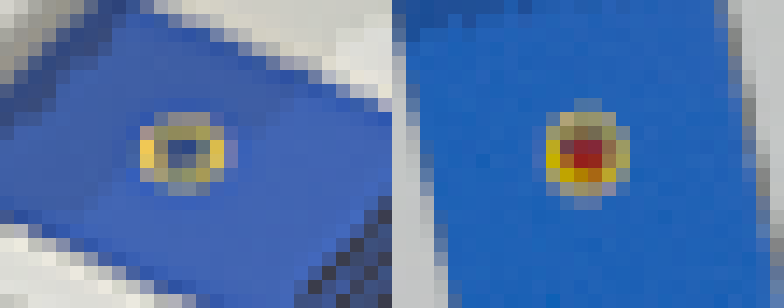

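>>> arm_command:
  plan:
    - {"dx":0.16,"dy":0.24,"dz":1,"twist":0,"claw":0}
    - {"dx":0.16,"dy":0.24,"dz":2,"twist":0,"claw":0}
    - {"dx":0.16,"dy":0.24,"dz":2.6,"twist":0,"claw":0}
    - {"dx":0.16,"dy":0.24,"dz":2.6,"twist":0,"claw":0}
    - {"dx":0.16,"dy":0.24,"dz":2.6,"twist":0,"claw":0}

```text
time_s: 7.35
position: [0.5977, -0.0526, 0.1278]
tcp_rot: [[0.979, 0.205, -0.01], [0.206, -0.979, 0.007], [-0.009, -0.009, -1.0]]
force: [0.1, -0.3, 0.5]
opening: 0.177
```

```bash
cat >> h.py <<'E'
def tip(L=0.0541):
    s=bot.read_state();t=s['position']+L*s['tcp_rot'][:,2];print('tip',np.round(t,4),'well-rel mm',np.round((t-[0.598,-0.0524,0.0704])*1000,1),'F',np.round(s['force'],1));return t
E
python3 - <<'E'
from h import *
im=bot.capture('side');crop(im,210,140,330,230,6,'pics/s9.png')
st();t=tip();print(proj('side',t))
E
```

```text
t 7.4 p [ 0.5981 -0.0527  0.1283] yaw 11.86 zax [-0.0092  0.0064 -0.9999] F [-0.26  0.03 -0.32] op 0.179
tip [ 0.5976 -0.0524  0.0742] well-rel mm [-0.4  0.   3.8] F [-0.3  0.  -0.3]
[[272.64120505 193.37810869]]
```

View pics/s9.png

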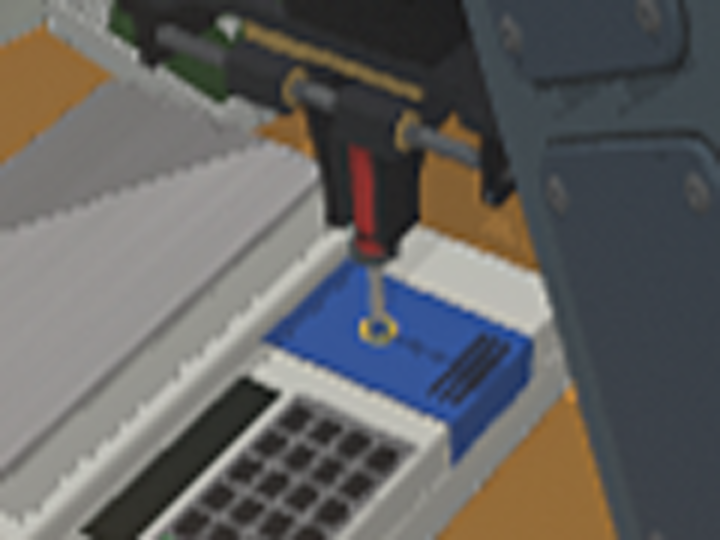

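>>> arm_command:
  plan:
    - {"dx":0.03,"dy":0,"dz":0.15,"twist":0,"claw":0}
    - {"dx":0.03,"dy":0,"dz":0.3,"twist":0,"claw":0}
    - {"dx":0.03,"dy":0,"dz":0.4,"twist":0,"claw":0}
    - {"dx":0.03,"dy":0,"dz":0.5,"twist":0,"claw":0}
    - {"dx":0.03,"dy":0,"dz":0.5,"twist":0,"claw":0}

```text
time_s: 7.82
position: [0.5983, -0.0526, 0.1232]
tcp_rot: [[0.979, 0.205, -0.009], [0.206, -0.979, 0.006], [-0.008, -0.008, -1.0]]
force: [0.1, -0.6, -0.3]
opening: 0.181
```

Run:
```python
from h import *
st();tip()
```

```text
t 7.82 p [ 0.5983 -0.0526  0.1232] yaw 11.86 zax [-0.0094  0.0065 -0.9999] F [ 0.13 -0.62 -0.31] op 0.181
tip [ 0.5978 -0.0523  0.0691] well-rel mm [-0.2  0.1 -1.3] F [ 0.1 -0.6 -0.3]
```

>>> arm_command:
  plan:
    - {"dx":0.02,"dy":0,"dz":0.1,"twist":0,"claw":0}
    - {"dx":0.02,"dy":0,"dz":0.2,"twist":0,"claw":0}
    - {"dx":0.02,"dy":0,"dz":0.3,"twist":0,"claw":0}
    - {"dx":0.02,"dy":0,"dz":0.3,"twist":0,"claw":0}

```text
time_s: 8.15
position: [0.5983, -0.0525, 0.1199]
tcp_rot: [[0.979, 0.205, -0.01], [0.205, -0.979, 0.007], [-0.008, -0.008, -1.0]]
force: [-0.2, -0.5, -0.7]
opening: 0.176
```

Run:
```python
from h import *
st();tip()
```

```text
t 8.15 p [ 0.5983 -0.0525  0.1199] yaw 11.86 zax [-0.0098  0.0066 -0.9999] F [-0.18 -0.52 -0.74] op 0.176
tip [ 0.5978 -0.0522  0.0659] well-rel mm [-0.2  0.2 -4.5] F [-0.2 -0.5 -0.7]
```

>>> arm_command:
  plan:
    - {"dx":0.02,"dy":0.01,"dz":0.1,"twist":0,"claw":0}
    - {"dx":0.02,"dy":0.01,"dz":0.2,"twist":0,"claw":0}
    - {"dx":0.02,"dy":0.01,"dz":0.2,"twist":0,"claw":0}

```text
time_s: 8.4
position: [0.5984, -0.0525, 0.1177]
tcp_rot: [[0.979, 0.205, -0.01], [0.206, -0.979, 0.007], [-0.009, -0.009, -1.0]]
force: [0.4, 0.5, -1.0]
opening: 0.177
```

>>> arm_command:
  plan:
    - {"dx":0.0,"dy":0,"dz":0.1,"twist":0,"claw":0}
    - {"dx":0.0,"dy":0,"dz":0.2,"twist":0,"claw":0}
    - {"dx":0.0,"dy":0,"dz":0.2,"twist":0,"claw":0}

```text
time_s: 8.65
position: [0.5982, -0.0525, 0.1154]
tcp_rot: [[0.979, 0.205, -0.011], [0.205, -0.979, 0.007], [-0.009, -0.009, -1.0]]
force: [0.6, 0.2, -0.3]
opening: 0.172
```

Run:
```python
from h import *
st();tip()
```

```text
t 8.65 p [ 0.5982 -0.0525  0.1154] yaw 11.86 zax [-0.0107  0.0068 -0.9999] F [ 0.59  0.18 -0.28] op 0.172
tip [ 0.5976 -0.0521  0.0614] well-rel mm [-0.4  0.3 -9. ] F [ 0.6  0.2 -0.3]
```

>>> arm_command:
  plan:
    - {"dx":0.03,"dy":0.02,"dz":0.1,"twist":0,"claw":0}
    - {"dx":0.03,"dy":0.02,"dz":0.1,"twist":0,"claw":0}

```text
time_s: 8.82
position: [0.5985, -0.0526, 0.1143]
tcp_rot: [[0.979, 0.205, -0.011], [0.206, -0.979, 0.007], [-0.009, -0.009, -1.0]]
force: [-0.4, 0.1, -0.8]
opening: 0.176
```

>>> arm_command:
  plan:
    - {"dx":0.0,"dy":0,"dz":0.1,"twist":0,"claw":0}
    - {"dx":0.0,"dy":0,"dz":0.1,"twist":0,"claw":0}

```text
time_s: 8.98
position: [0.5983, -0.0526, 0.1131]
tcp_rot: [[0.979, 0.205, -0.011], [0.205, -0.979, 0.007], [-0.01, -0.009, -1.0]]
force: [0.5, -0.8, -0.7]
opening: 0.177
```

Run:
```python
from h import *
st();tip()
```

```text
t 8.98 p [ 0.5983 -0.0526  0.1131] yaw 11.86 zax [-0.0112  0.007  -0.9999] F [ 0.5  -0.81 -0.68] op 0.177
tip [ 0.5977 -0.0522  0.059 ] well-rel mm [ -0.3   0.2 -11.4] F [ 0.5 -0.8 -0.7]
```

>>> arm_command:
  plan:
    - {"dx":0.02,"dy":0.01,"dz":0.1,"twist":0,"claw":0}
    - {"dx":0.02,"dy":0.01,"dz":0.1,"twist":0,"claw":0}

```text
time_s: 9.15
position: [0.5985, -0.0526, 0.1122]
tcp_rot: [[0.979, 0.205, -0.011], [0.205, -0.979, 0.007], [-0.01, -0.009, -1.0]]
force: [-0.2, 0.6, 2.3]
opening: 0.178
```

Run:
```python
from h import *
im=bot.capture('side');crop(im,210,140,330,230,6,'pics/s10.png')
st();t=tip();print(proj('side',t),proj('side',t+[0,0,.04]))
```

```text
t 9.2 p [ 0.5985 -0.0526  0.1122] yaw 11.86 zax [-0.0113  0.007  -0.9999] F [-0.82 -0.25  2.55] op 0.176
tip [ 0.5979 -0.0522  0.0582] well-rel mm [ -0.1   0.2 -12.2] F [-0.8 -0.2  2.6]
[[272.76113186 197.84359748]] [[272.18409989 186.47204647]]
```

View pics/s10.png

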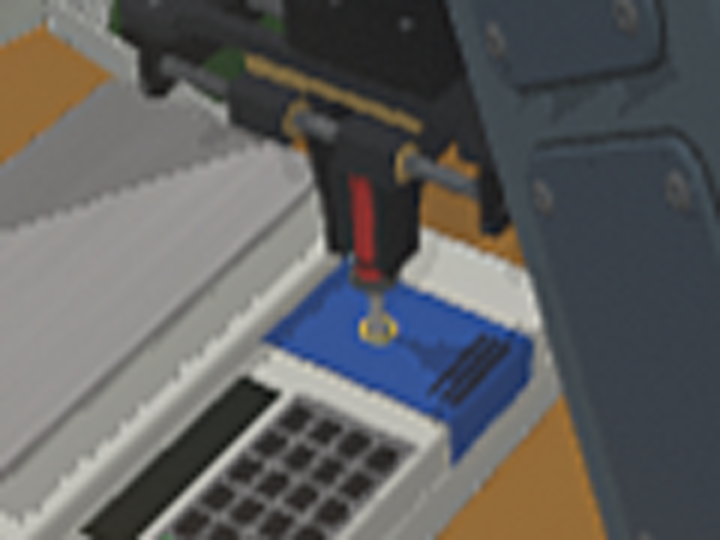

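>>> arm_command:
  plan:
    - {"dx":0.0,"dy":0.0,"dz":0.1,"twist":0,"claw":0}
    - {"dx":0.0,"dy":0.0,"dz":0.2,"twist":0,"claw":0}
    - {"dx":0.0,"dy":0.0,"dz":0.3,"twist":0,"claw":0}
    - {"dx":0.0,"dy":0.0,"dz":0.3,"twist":0,"claw":0}

```text
time_s: 9.53
position: [0.5985, -0.0526, 0.1094]
tcp_rot: [[0.979, 0.205, -0.011], [0.206, -0.979, 0.007], [-0.009, -0.009, -1.0]]
force: [-0.5, 0.2, 3.9]
opening: 0.172
```

Run:
```python
from h import *
st();tip()
```

```text
t 9.53 p [ 0.5985 -0.0526  0.1094] yaw 11.86 zax [-0.0111  0.0069 -0.9999] F [-0.51  0.21  3.88] op 0.172
tip [ 0.5979 -0.0522  0.0553] well-rel mm [ -0.1   0.2 -15.1] F [-0.5  0.2  3.9]
```

>>> arm_command:
  plan:
    - {"dx":0.0,"dy":0.0,"dz":0.1,"twist":0,"claw":0}
    - {"dx":0.0,"dy":0.0,"dz":0.2,"twist":0,"claw":0}
    - {"dx":0.0,"dy":0.0,"dz":0.27,"twist":0,"claw":0}
    - {"dx":0.0,"dy":0.0,"dz":0.27,"twist":0,"claw":0}
    - {"dx":0.0,"dy":0.0,"dz":0.27,"twist":0,"claw":0}

```text
time_s: 9.95
position: [0.5985, -0.0526, 0.1069]
tcp_rot: [[0.979, 0.205, -0.011], [0.206, -0.979, 0.007], [-0.009, -0.009, -1.0]]
force: [-0.9, -0.1, 5.1]
opening: 0.175
```

Run:
```python
from h import *
st();tip()
```

```text
t 9.95 p [ 0.5985 -0.0526  0.1069] yaw 11.86 zax [-0.011   0.0068 -0.9999] F [-0.92 -0.1   5.13] op 0.175
tip [ 0.5979 -0.0523  0.0528] well-rel mm [ -0.1   0.1 -17.6] F [-0.9 -0.1  5.1]
```

>>> arm_command:
  plan:
    - {"dx":0.0,"dy":0.0,"dz":0.07,"twist":0,"claw":0}
    - {"dx":0.0,"dy":0.0,"dz":0.07,"twist":0,"claw":0}

```text
time_s: 10.12
position: [0.5986, -0.0526, 0.1066]
tcp_rot: [[0.979, 0.205, -0.011], [0.206, -0.979, 0.007], [-0.009, -0.009, -1.0]]
force: [-2.1, 0.8, 6.6]
opening: 0.173
```

>>> arm_command:
  plan:
    - {"dx":0.0,"dy":0.0,"dz":0.0,"twist":0,"claw":0}

```text
time_s: 10.2
position: [0.5986, -0.0526, 0.1068]
tcp_rot: [[0.979, 0.206, -0.011], [0.206, -0.979, 0.007], [-0.009, -0.009, -1.0]]
force: [-1.7, -0.4, 5.4]
opening: 0.178
```

Run:
```python
from h import *
for i in range(6):
    im=bot.capture('side');st()
crop(im,210,140,330,230,6,'pics/s11.png')
```

```text
t 10.25 p [ 0.5986 -0.0526  0.1069] yaw 11.86 zax [-0.0107  0.0067 -0.9999] F [-1.38  0.53  4.97] op 0.172
t 10.3 p [ 0.5986 -0.0526  0.1069] yaw 11.87 zax [-0.0107  0.0067 -0.9999] F [-1.21  0.83  5.54] op 0.173
t 10.35 p [ 0.5985 -0.0526  0.1069] yaw 11.86 zax [-0.0108  0.0068 -0.9999] F [-1.86  1.04  6.14] op 0.175
t 10.4 p [ 0.5985 -0.0526  0.1069] yaw 11.87 zax [-0.0108  0.0067 -0.9999] F [-2.4   0.22  5.74] op 0.174
t 10.45 p [ 0.5986 -0.0526  0.1069] yaw 11.86 zax [-0.0107  0.0067 -0.9999] F [-1.5   0.94  5.76] op 0.173
t 10.5 p [ 0.5986 -0.0526  0.1069] yaw 11.87 zax [-0.0107  0.0067 -0.9999] F [-1.92  1.14  4.54] op 0.176
```

View pics/s11.png

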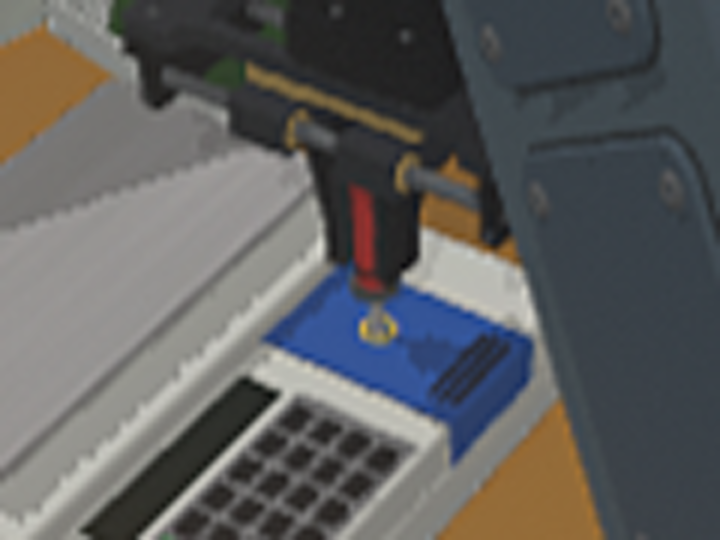

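>>> arm_command:
  plan:
    - {"dx":0.0,"dy":0.0,"dz":0.05,"twist":0,"claw":0}
    - {"dx":0.0,"dy":0.0,"dz":0.1,"twist":0,"claw":0}
    - {"dx":0.0,"dy":0.0,"dz":0.1,"twist":0,"claw":0}

```text
time_s: 10.75
position: [0.5985, -0.0526, 0.1062]
tcp_rot: [[0.979, 0.206, -0.011], [0.206, -0.979, 0.007], [-0.009, -0.009, -1.0]]
force: [-1.3, 0.6, 6.5]
opening: 0.177
```

Run:
```python
from h import *
F=[]
for i in range(6):
    im=bot.capture('side');F.append(bot.read_state()['force'])
print(np.mean(F,0));st()
```

```text
[-1.28452964  0.13618594  6.20312532]
t 11.05 p [ 0.5986 -0.0526  0.1063] yaw 11.87 zax [-0.0107  0.0067 -0.9999] F [-1.48  0.52  6.54] op 0.175
```

>>> arm_command:
  plan:
    - {"dx":-0.1,"dy":0.0,"dz":0.04,"twist":0,"claw":0}
    - {"dx":-0.2,"dy":0.0,"dz":0.04,"twist":0,"claw":0}
    - {"dx":-0.3,"dy":0.0,"dz":0.04,"twist":0,"claw":0}
    - {"dx":-0.4,"dy":0.0,"dz":0.04,"twist":0,"claw":0}
    - {"dx":-0.5,"dy":0.0,"dz":0.04,"twist":0,"claw":0}
    - {"dx":-0.6,"dy":0.0,"dz":0.04,"twist":0,"claw":0}

```text
time_s: 11.55
position: [0.5961, -0.0538, 0.1072]
tcp_rot: [[0.979, 0.205, -0.002], [0.205, -0.979, 0.006], [-0.001, -0.007, -1.0]]
force: [2.4, 1.8, 5.2]
opening: 0.18
```

Run:
```python
from h import *
F=[]
for i in range(3):
    im=bot.capture('side');F.append(bot.read_state()['force'])
print(np.mean(F,0));st();tip()
crop(im,210,140,330,230,6,'pics/s12.png')
```

```text
[2.2294047  1.73668639 5.20728389]
t 11.7 p [ 0.5958 -0.0539  0.1072] yaw 11.82 zax [-0.0032  0.0063 -1.    ] F [2.67 2.58 5.22] op 0.176
tip [ 0.5957 -0.0536  0.0531] well-rel mm [ -2.3  -1.2 -17.3] F [2.7 2.6 5.2]
```

View pics/s12.png

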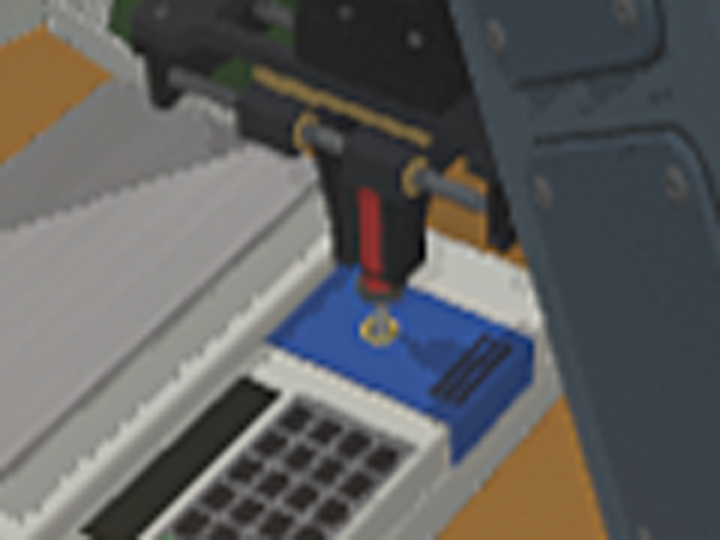

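>>> arm_command:
  plan:
    - {"dx":-0.3,"dy":0.0,"dz":0.1,"twist":0,"claw":0}
    - {"dx":-0.3,"dy":0.0,"dz":0.17,"twist":0,"claw":0}
    - {"dx":-0.35,"dy":0.0,"dz":0.17,"twist":0,"claw":0}
    - {"dx":-0.4,"dy":0.0,"dz":0.17,"twist":0,"claw":0}

```text
time_s: 12.03
position: [0.5951, -0.0546, 0.1067]
tcp_rot: [[0.979, 0.204, 0.004], [0.204, -0.979, 0.006], [0.006, -0.005, -1.0]]
force: [2.9, 2.0, 5.2]
opening: 0.174
```

Run:
```python
from h import *
F=[]
for i in range(3):
    im=bot.capture('side');F.append(bot.read_state()['force'])
print(np.mean(F,0));st();tip()
crop(im,210,140,330,230,6,'pics/s13.png')
```

```text
[2.20165616 1.92205796 5.67932904]
t 12.18 p [ 0.5951 -0.0546  0.1067] yaw 11.76 zax [ 0.0043  0.0063 -1.    ] F [2.1  2.38 5.19] op 0.177
tip [ 0.5953 -0.0542  0.0526] well-rel mm [ -2.7  -1.8 -17.8] F [2.1 2.4 5.2]
```

View pics/s13.png

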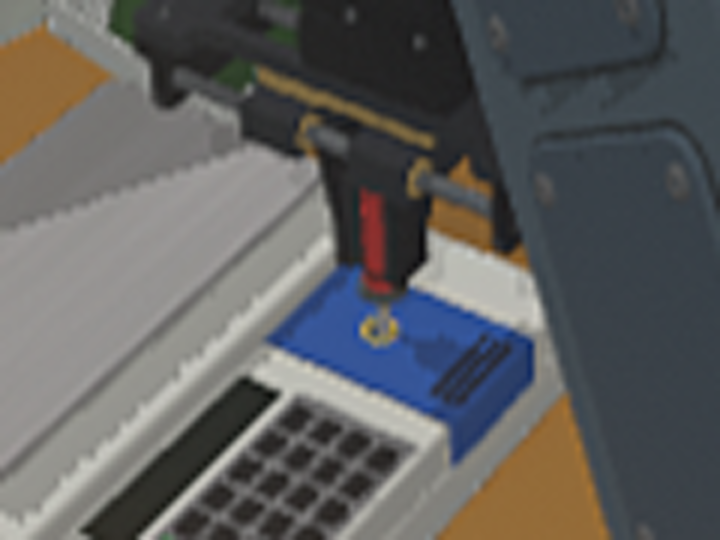

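>>> arm_command:
  plan:
    - {"dx":-0.35,"dy":-0.1,"dz":0.18,"twist":0,"claw":0}
    - {"dx":-0.45,"dy":-0.1,"dz":0.2,"twist":0,"claw":0}
    - {"dx":-0.5,"dy":-0.1,"dz":0.2,"twist":0,"claw":0}
    - {"dx":-0.55,"dy":-0.1,"dz":0.2,"twist":0,"claw":0}

```text
time_s: 12.52
position: [0.5931, -0.0548, 0.1061]
tcp_rot: [[0.979, 0.203, 0.013], [0.203, -0.979, 0.006], [0.014, -0.003, -1.0]]
force: [3.0, 2.2, 6.2]
opening: 0.176
```

Run:
```python
from h import *
F=[]
for i in range(2):
    im=bot.capture('side');F.append(bot.read_state()['force'])
print(np.mean(F,0));st();tip()
crop(im,210,140,330,230,6,'pics/s14.png')
```

```text
[2.45344018 1.47077084 6.44196173]
t 12.62 p [ 0.593  -0.0548  0.106 ] yaw 11.71 zax [ 0.0125  0.0057 -0.9999] F [2.66 0.98 6.68] op 0.18
tip [ 0.5937 -0.0545  0.0519] well-rel mm [ -4.3  -2.1 -18.5] F [2.7 1.  6.7]
```

View pics/s14.png

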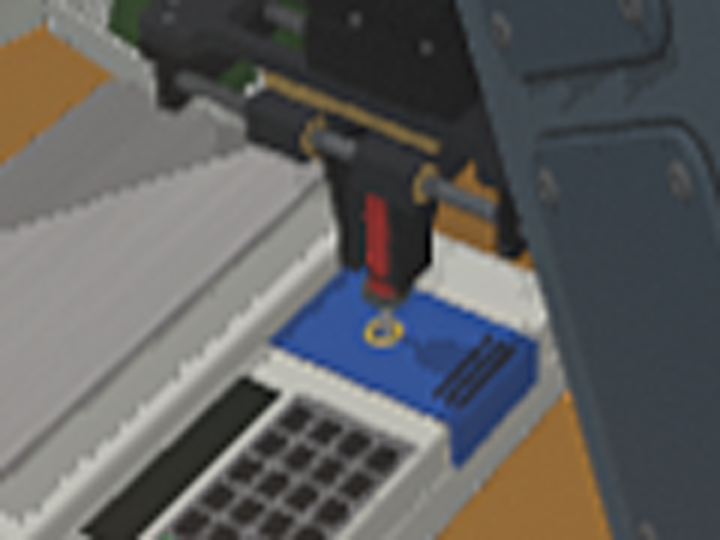

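>>> arm_command:
  plan:
    - {"dx":-0.55,"dy":-0.1,"dz":0.14,"twist":0,"claw":0}
    - {"dx":-0.8,"dy":-0.1,"dz":0.14,"twist":0,"claw":0}
    - {"dx":-1.1,"dy":-0.1,"dz":0.14,"twist":0,"claw":0}
    - {"dx":-1.4,"dy":-0.1,"dz":0.13,"twist":0,"claw":0}
    - {"dx":-1.7,"dy":-0.1,"dz":0.13,"twist":0,"claw":0}
    - {"dx":-2.0,"dy":-0.1,"dz":0.13,"twist":0,"claw":0}
    - {"dx":-2.3,"dy":-0.1,"dz":0.13,"twist":0,"claw":0}
    - {"dx":-2.6,"dy":-0.1,"dz":0.13,"twist":0,"claw":0}

```text
time_s: 13.28
position: [0.5714, -0.0594, 0.106]
tcp_rot: [[0.979, 0.202, 0.022], [0.202, -0.979, 0.005], [0.023, -0.0, -1.0]]
force: [3.3, 3.0, 7.4]
opening: 0.174
```

Run:
```python
from h import *
F=[]
for i in range(2):
    im=bot.capture('side');F.append(bot.read_state()['force'])
print(np.mean(F,0));st();tip()
crop(im,210,140,330,230,6,'pics/s15.png')
```

```text
[1.84684931 0.93913981 6.68315644]
t 13.38 p [ 0.5705 -0.0595  0.1059] yaw 11.66 zax [ 0.0205  0.0045 -0.9998] F [2.32 0.97 6.29] op 0.176
tip [ 0.5716 -0.0593  0.0518] well-rel mm [-26.4  -6.9 -18.6] F [2.3 1.  6.3]
```

View pics/s15.png

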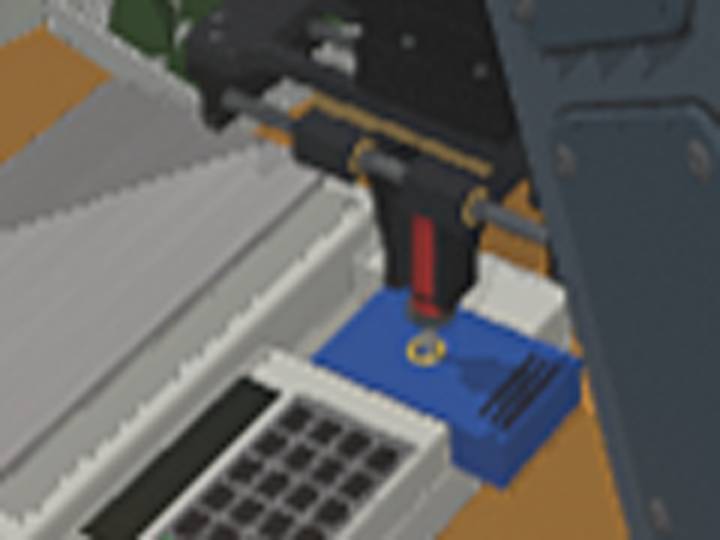

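>>> arm_command:
  plan:
    - {"dx":-0.5,"dy":-0.05,"dz":0.13,"twist":0,"claw":0}
    - {"dx":-0.8,"dy":-0.05,"dz":0.13,"twist":0,"claw":0}
    - {"dx":-1.1,"dy":-0.05,"dz":0.12,"twist":0,"claw":0}
    - {"dx":-1.4,"dy":-0.05,"dz":0.12,"twist":0,"claw":0}
    - {"dx":-1.7,"dy":-0.05,"dz":0.11,"twist":0,"claw":0}
    - {"dx":-2.0,"dy":-0.05,"dz":0.11,"twist":0,"claw":0}
    - {"dx":-2.2,"dy":-0.05,"dz":0.1,"twist":0,"claw":0}
    - {"dx":-2.3,"dy":-0.05,"dz":0.1,"twist":0,"claw":0}

```text
time_s: 14.05
position: [0.5512, -0.0638, 0.1058]
tcp_rot: [[0.979, 0.201, 0.029], [0.201, -0.98, 0.004], [0.029, 0.002, -1.0]]
force: [3.1, 2.9, 7.9]
opening: 0.18
```

```bash
cat >> h.py <<'E'
def wellpos(im,cx,cy,z=0.0704):
    im=im[:,:,::-1].astype(float);b,g,r=[im[...,i] for i in range(3)]
    yy,xx=np.mgrid[0:420,0:560]
    for it in range(6):
        R=np.hypot(xx-cx,(yy-cy)*1.3);m=R<5.2;rg=(R>5)&(R<7)
        w=np.clip(r+g-b*1.2,0,None)*m
        cx,cy=(w*xx).sum()/w.sum(),(w*yy).sum()/w.sum()
    p=onz('side',(cx,cy),z);d=p-[0.598,-0.0524,0.0704];a=np.radians(12);print('well px',round(cx,1),round(cy,1),np.round(p,4),'slid mm',np.round(-1000*(d[0]*np.cos(a)+d[1]*np.sin(a)),1),'side',np.round(1000*(-d[0]*np.sin(a)+d[1]*np.cos(a)),1))
E
python3 - <<'E'
from h import *
F=[]
for i in range(2):
    im=bot.capture('side');F.append(bot.read_state()['force'])
print(np.mean(F,0));st();tip()
crop(im,210,140,330,230,6,'pics/s16.png')
E
```

```text
[2.35708047 2.44469711 7.10794666]
t 14.15 p [ 0.551  -0.0638  0.1058] yaw 11.6 zax [ 0.0281  0.0038 -0.9996] F [2.28 2.39 7.6 ] op 0.169
tip [ 0.5525 -0.0636  0.0517] well-rel mm [-45.5 -11.2 -18.7] F [2.3 2.4 7.6]
```

View pics/s16.png

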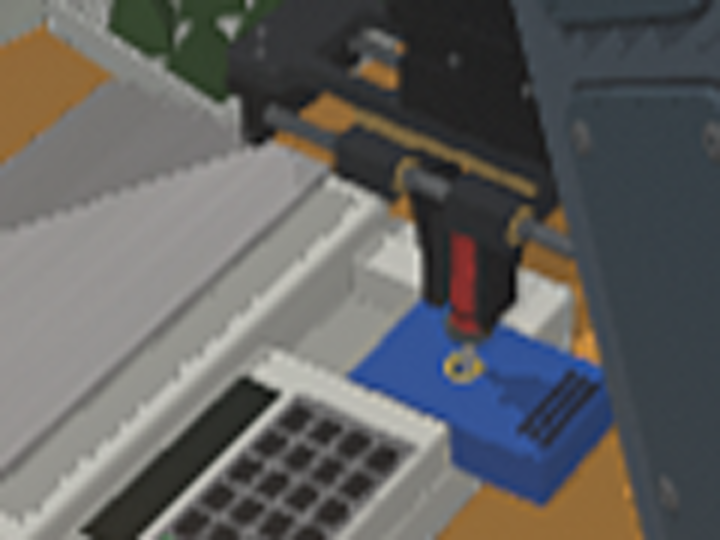

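>>> arm_command:
  plan:
    - {"dx":-0.4,"dy":-0.1,"dz":0.12,"twist":0,"claw":0}
    - {"dx":-0.5,"dy":-0.1,"dz":0.12,"twist":0,"claw":0}
    - {"dx":-0.6,"dy":-0.1,"dz":0.12,"twist":0,"claw":0}
    - {"dx":-0.7,"dy":-0.1,"dz":0.12,"twist":0,"claw":0}
    - {"dx":-0.75,"dy":-0.1,"dz":0.12,"twist":0,"claw":0}

```text
time_s: 14.57
position: [0.549, -0.0643, 0.1059]
tcp_rot: [[0.979, 0.198, 0.041], [0.199, -0.98, 0.003], [0.041, 0.005, -0.999]]
force: [6.5, 5.4, 3.5]
opening: 0.175
```

Run:
```python
from h import *
F=[]
for i in range(2):
    im=bot.capture('side');F.append(bot.read_state()['force'])
print(np.mean(F,0));st();tip();wellpos(im,287,201)
cv2.imwrite('pics/side_p.png',im[:,:,::-1])
for d in (0,40,44,46):
    a=np.radians(12);print(d,proj('side',[0.598-d/1e3*np.cos(a),-.0524-d/1e3*np.sin(a),.0704]))
crop(im,210,140,330,230,6,'pics/s17.png')
```

```text
[5.91647065 5.05297904 3.76190638]
t 14.67 p [ 0.549  -0.0643  0.1059] yaw 11.47 zax [ 0.0407  0.0034 -0.9992] F [5.65 5.08 3.95] op 0.182
tip [ 0.5512 -0.0641  0.0518] well-rel mm [-46.8 -11.7 -18.6] F [5.7 5.1 3.9]
well px 287.0 200.8 [ 0.5535 -0.0619  0.0704] slid mm 45.5 side -0.1
0 [[272.60438614 194.37698562]]
40 [[285.24346786 200.00654106]]
44 [[286.52931932 200.57922542]]
46 [[287.17377074 200.86624399]]
```

View pics/s17.png

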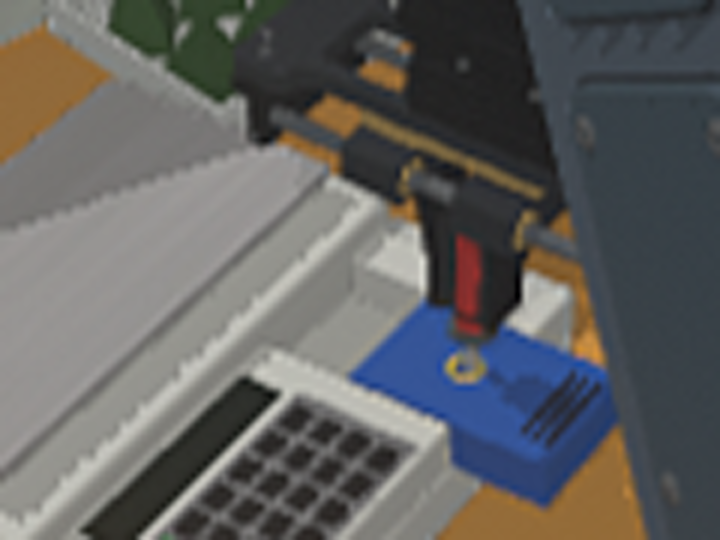

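>>> arm_command:
  plan:
    - {"dx":-0.15,"dy":-0.1,"dz":0.12,"twist":0,"claw":0}
    - {"dx":0.0,"dy":-0.15,"dz":0.1,"twist":0,"claw":0}
    - {"dx":0.05,"dy":-0.15,"dz":0.05,"twist":0,"claw":0}

```text
time_s: 14.92
position: [0.5497, -0.0634, 0.1059]
tcp_rot: [[0.979, 0.2, 0.042], [0.2, -0.98, 0.002], [0.041, 0.007, -0.999]]
force: [-2.0, -2.0, 5.8]
opening: 0.176
```

Run:
```python
from h import *
F=[]
for i in range(2):
    im=bot.capture('side');F.append(bot.read_state()['force'])
print(np.mean(F,0));st();tip();wellpos(im,287,201)
crop(im,210,140,330,230,6,'pics/s18.png')
```

```text
[-1.84089414 -1.57112632  6.21269554]
t 15.02 p [ 0.5497 -0.0634  0.1059] yaw 11.51 zax [ 0.0419  0.0018 -0.9991] F [-1.56 -1.7   5.44] op 0.179
tip [ 0.552  -0.0633  0.0519] well-rel mm [-46.  -10.9 -18.5] F [-1.6 -1.7  5.4]
well px 287.0 200.8 [ 0.5535 -0.062   0.0704] slid mm 45.5 side -0.1
```

>>> arm_command:
  plan:
    - {"dx":0.0,"dy":0.0,"dz":-0.2,"twist":0,"claw":0}
    - {"dx":0.01,"dy":0.0,"dz":-0.5,"twist":0,"claw":0}
    - {"dx":0.02,"dy":0.0,"dz":-0.9,"twist":0,"claw":0}
    - {"dx":0.03,"dy":0.0,"dz":-1.4,"twist":0,"claw":0}
    - {"dx":0.04,"dy":0.0,"dz":-2.0,"twist":0,"claw":0}
    - {"dx":0.05,"dy":0.0,"dz":-3.0,"twist":0,"claw":0}
    - {"dx":0.05,"dy":0.0,"dz":-4.0,"twist":0,"claw":0}
    - {"dx":0.05,"dy":0.0,"dz":-5.0,"twist":0,"claw":0}

```text
time_s: 15.68
position: [0.5482, -0.0634, 0.157]
tcp_rot: [[0.979, 0.199, 0.042], [0.199, -0.98, 0.002], [0.042, 0.007, -0.999]]
force: [0.2, -0.5, -0.9]
opening: 0.18
```

Run:
```python
from h import *
F=[]
for i in range(2):
    im=bot.capture('side');F.append(bot.read_state()['force'])
print(np.mean(F,0));st();tip();wellpos(im,287,201)
crop(im,210,140,330,230,6,'pics/s19.png')
```

```text
[ 0.1691774   0.05095818 -0.30573531]
t 15.78 p [ 0.5496 -0.0638  0.1582] yaw 11.53 zax [ 4.630e-02  4.000e-04 -9.989e-01] F [ 0.05  0.15 -1.29] op 0.175
tip [ 0.5521 -0.0638  0.1042] well-rel mm [-45.9 -11.4  33.8] F [ 0.   0.1 -1.3]
well px 287.1 200.8 [ 0.5533 -0.0618  0.0704] slid mm 45.7 side 0.0
```

View pics/s19.png

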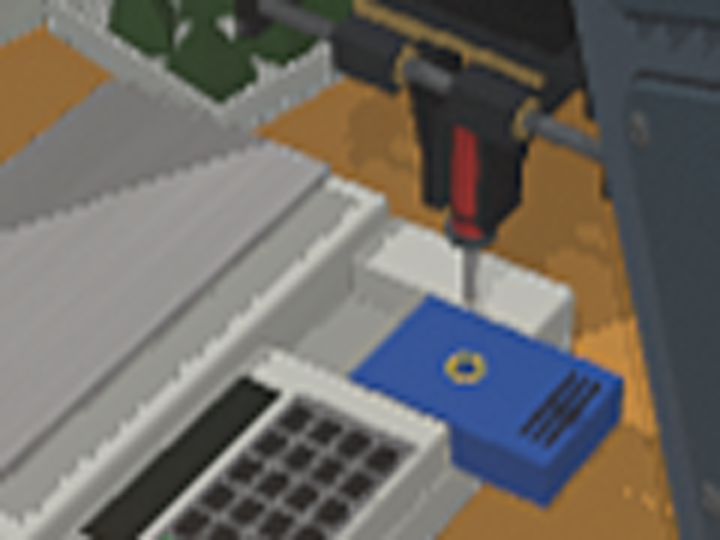

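Run:
```python
from h import *
st();t=tip();print(proj('side',t))
# hole
im=cv2.imread('pics/side2.png').astype(float).sum(2);
yy,xx=np.mgrid[310:324,174:192];p=im[310:324,174:192];w=np.clip(np.median(p)-25-p,0,None);w[np.hypot(xx-182.8,(yy-316.4)*1.2)>5]=0;a=((w*xx).sum()/w.sum(),(w*yy).sum()/w.sum());print(a,(w>0).sum(),onz('side',a,.05))
for k in (1,2):
  im=cv2.imread(f'pics/top{k}.png');cv2.imwrite(f'pics/tt{k}.png',cv2.resize(im[200:250,130:190],None,fx=8,fy=8,interpolation=cv2.INTER_CUBIC))
R=bot.read_state()['tcp_rot'];rel(0.4755-0.0023+0.0,0.3178,0.203,11.9)
```

```text
t 15.78 p [ 0.5496 -0.0638  0.1582] yaw 11.53 zax [ 4.630e-02  4.000e-04 -9.989e-01] F [ 0.05  0.15 -1.29] op 0.175
tip [ 0.5521 -0.0638  0.1042] well-rel mm [-45.9 -11.4  33.8] F [ 0.   0.1 -1.3]
[[287.81093413 190.94852326]]
(np.float64(182.1813559322034), np.float64(316.4898305084746)) 25 [0.47487768 0.31809993 0.05      ]
dx,dy,dz cm [  0.35 -38.88  -4.81] twist -0.37
```

View pics/tt2.png

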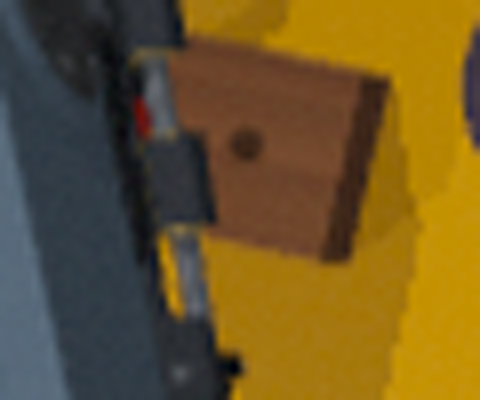

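>>> arm_command:
  plan:
    - {"dx":0,"dy":0,"dz":-4.0,"twist":0,"claw":0}
    - {"dx":0.3,"dy":-4,"dz":-4.8,"twist":-0.4,"claw":0}
    - {"dx":0.3,"dy":-8,"dz":-4.8,"twist":-0.4,"claw":0}
    - {"dx":0.3,"dy":-12,"dz":-4.8,"twist":-0.4,"claw":0}
    - {"dx":0.3,"dy":-16,"dz":-4.8,"twist":-0.4,"claw":0}
    - {"dx":0.3,"dy":-19,"dz":-4.8,"twist":-0.4,"claw":0}
    - {"dx":0.3,"dy":-20,"dz":-4.8,"twist":-0.4,"claw":0}
    - {"dx":0.3,"dy":-20,"dz":-4.8,"twist":-0.4,"claw":0}

```text
time_s: 16.45
position: [0.5093, 0.1349, 0.2045]
tcp_rot: [[0.977, 0.21, 0.046], [0.211, -0.978, 0.001], [0.045, 0.009, -0.999]]
force: [0.4, -0.5, -0.6]
opening: 0.178
```

Run:
```python
from h import *
im=bot.capture('top');im=bot.capture('top')
st();tip();rel(0.4732,0.3178,0.203,11.9)
crop(im,205,95,325,215,5,'pics/t20.png')
```

```text
t 16.55 p [0.5107 0.1323 0.2046] yaw 11.98 zax [ 4.690e-02 -4.000e-04 -9.989e-01] F [ 0.2  -0.69  0.06] op 0.175
tip [0.5133 0.1322 0.1505] well-rel mm [-84.7 184.6  80.1] F [ 0.2 -0.7  0.1]
dx,dy,dz cm [  0.17 -18.93  -0.03] twist 0.08
```

View pics/t20.png

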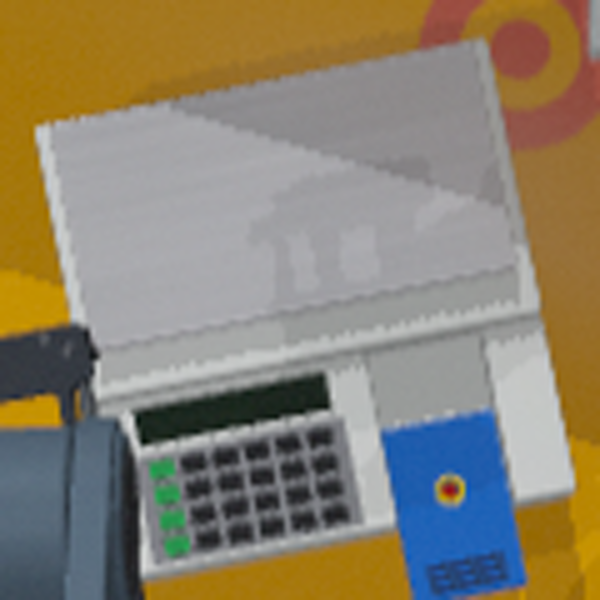

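>>> arm_command:
  plan:
    - {"dx":0.05,"dy":-4,"dz":0,"twist":0,"claw":0}
    - {"dx":0.1,"dy":-8,"dz":0,"twist":0,"claw":0}
    - {"dx":0.1,"dy":-12,"dz":0,"twist":0,"claw":0}
    - {"dx":0.1,"dy":-15,"dz":0,"twist":0,"claw":0}
    - {"dx":0.1,"dy":-17.5,"dz":1,"twist":0,"claw":0}
    - {"dx":0.1,"dy":-18.9,"dz":3,"twist":0,"claw":0}
    - {"dx":0.1,"dy":-18.9,"dz":4,"twist":0,"claw":0}
    - {"dx":0.1,"dy":-18.9,"dz":4,"twist":0,"claw":0}

```text
time_s: 17.22
position: [0.4738, 0.3155, 0.1602]
tcp_rot: [[0.978, 0.207, 0.042], [0.207, -0.978, -0.003], [0.041, 0.012, -0.999]]
force: [-0.9, -0.6, 0.0]
opening: 0.174
```

Run:
```python
from h import *
im=bot.capture('side');im=bot.capture('side')
st();t=tip();print(proj('side',t));
s=bot.read_state();z=s['tcp_rot'][:,2]
L=.0541;g=np.array([.475,.318,.06])-L*z;print('tcp goal for tip at z .06',g);rel(*g)
crop(im,100,210,260,330,5,'pics/s21.png')
```

```text
t 17.32 p [0.4752 0.3155 0.1623] yaw 11.86 zax [ 0.0458 -0.0016 -0.9989] F [ 0.52  0.11 -0.06] op 0.175
tip [0.4777 0.3154 0.1083] well-rel mm [-120.3  367.8   37.9] F [ 0.5  0.1 -0.1]
[[176.51040883 299.28671922]]
tcp goal for tip at z .06 [0.47252048 0.3180886  0.11404308]
dx,dy,dz cm [-0.43 -0.36  4.81] twist 0
```

View pics/s21.png

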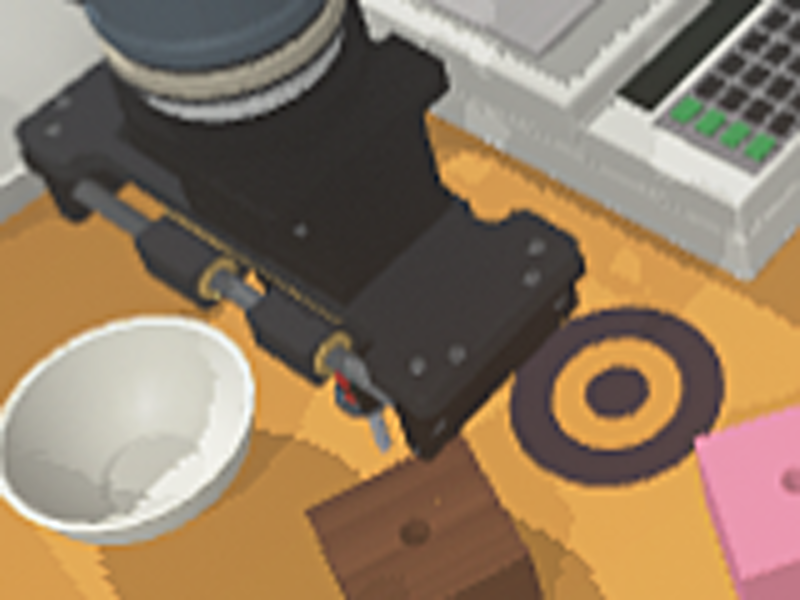

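>>> arm_command:
  plan:
    - {"dx":-0.4,"dy":-0.35,"dz":2,"twist":0,"claw":0}
    - {"dx":-0.4,"dy":-0.35,"dz":4,"twist":0,"claw":0}
    - {"dx":-0.4,"dy":-0.35,"dz":4.6,"twist":0,"claw":0}
    - {"dx":-0.4,"dy":-0.35,"dz":4.6,"twist":0,"claw":0}
    - {"dx":-0.4,"dy":-0.35,"dz":4.6,"twist":0,"claw":0}

```text
time_s: 17.73
position: [0.4738, 0.3173, 0.1169]
tcp_rot: [[0.978, 0.204, 0.047], [0.204, -0.979, -0.001], [0.046, 0.011, -0.999]]
force: [1.0, -0.3, -1.6]
opening: 0.177
```

Run:
```python
from h import *
im=bot.capture('side');im=bot.capture('side')
st();t=tip();print(proj('side',t),proj('side',[.475,.318,.05]));
s=bot.read_state();z=s['tcp_rot'][:,2]
L=.0541;g=np.array([.475,.318,.04])-L*z;rel(*g)
crop(im,100,210,260,330,5,'pics/s22.png')
```

```text
t 17.83 p [0.474  0.3179 0.1175] yaw 11.81 zax [ 4.840e-02 -6.000e-04 -9.988e-01] F [ 0.61  0.35 -0.9 ] op 0.179
tip [0.4766 0.3179 0.0635] well-rel mm [-121.4  370.3   -6.9] F [ 0.6  0.4 -0.9]
[[180.43072958 312.44387775]] [[182.18875377 316.42147996]]
dx,dy,dz cm [-0.27 -0.07  2.34] twist 0
```

View pics/s22.png

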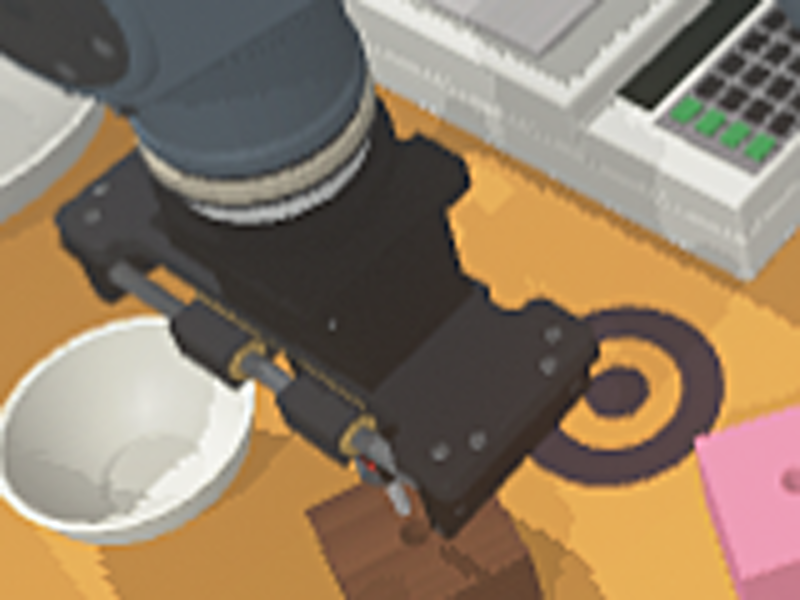

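>>> arm_command:
  plan:
    - {"dx":-0.15,"dy":-0.05,"dz":0.4,"twist":0,"claw":0}
    - {"dx":-0.2,"dy":-0.05,"dz":0.9,"twist":0,"claw":0}
    - {"dx":-0.22,"dy":-0.05,"dz":1.4,"twist":0,"claw":0}
    - {"dx":-0.22,"dy":-0.05,"dz":1.9,"twist":0,"claw":0}
    - {"dx":-0.22,"dy":-0.05,"dz":2.3,"twist":0,"claw":0}
    - {"dx":-0.22,"dy":-0.05,"dz":2.3,"twist":0,"claw":0}

```text
time_s: 18.33
position: [0.4721, 0.3177, 0.0932]
tcp_rot: [[0.978, 0.204, 0.046], [0.205, -0.979, -0.002], [0.045, 0.011, -0.999]]
force: [0.6, -0.9, -0.4]
opening: 0.173
```

Run:
```python
from h import *
im=bot.capture('side')
st();t=tip()
s=bot.read_state();z=s['tcp_rot'][:,2]
L=.0541;g=np.array([.4757,.318,.0115])-L*z;rel(*g)
crop(im,100,210,260,330,5,'pics/s23.png')
```

```text
t 18.38 p [0.4724 0.3178 0.0936] yaw 11.82 zax [ 0.0469 -0.0013 -0.9989] F [-0.37 -0.3  -1.19] op 0.175
tip [0.475  0.3177 0.0396] well-rel mm [-123.   370.1  -30.8] F [-0.4 -0.3 -1.2]
dx,dy,dz cm [-0.05 -0.04  2.81] twist 0
```

View pics/s23.png

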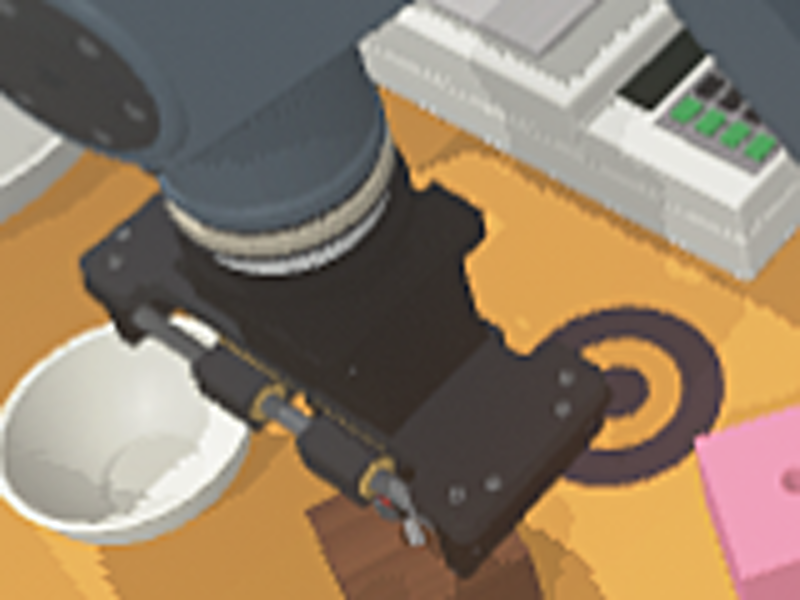

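>>> arm_command:
  plan:
    - {"dx":-0.02,"dy":-0.02,"dz":0.5,"twist":0,"claw":0}
    - {"dx":-0.03,"dy":-0.02,"dz":1.0,"twist":0,"claw":0}
    - {"dx":-0.04,"dy":-0.02,"dz":1.5,"twist":0,"claw":0}
    - {"dx":-0.05,"dy":-0.02,"dz":2.0,"twist":0,"claw":0}
    - {"dx":-0.05,"dy":-0.02,"dz":2.4,"twist":0,"claw":0}
    - {"dx":-0.05,"dy":-0.02,"dz":2.6,"twist":0,"claw":0}
    - {"dx":-0.05,"dy":-0.02,"dz":2.65,"twist":0,"claw":0}
    - {"dx":-0.05,"dy":-0.02,"dz":2.65,"twist":0,"claw":0}

```text
time_s: 19.05
position: [0.473, 0.3179, 0.0669]
tcp_rot: [[0.978, 0.204, 0.047], [0.205, -0.979, -0.001], [0.045, 0.011, -0.999]]
force: [-0.7, -0.6, -0.2]
opening: 0.176
```

Run:
```python
from h import *
im=bot.capture('side')
st();t=tip()
crop(im,100,210,260,330,5,'pics/s24.png')
```

```text
t 19.1 p [0.4732 0.3179 0.0672] yaw 11.82 zax [ 0.047  -0.0013 -0.9989] F [ 0.48 -0.38 -0.19] op 0.176
tip [0.4757 0.3179 0.0131] well-rel mm [-122.3  370.3  -57.3] F [ 0.5 -0.4 -0.2]
```

View pics/s24.png

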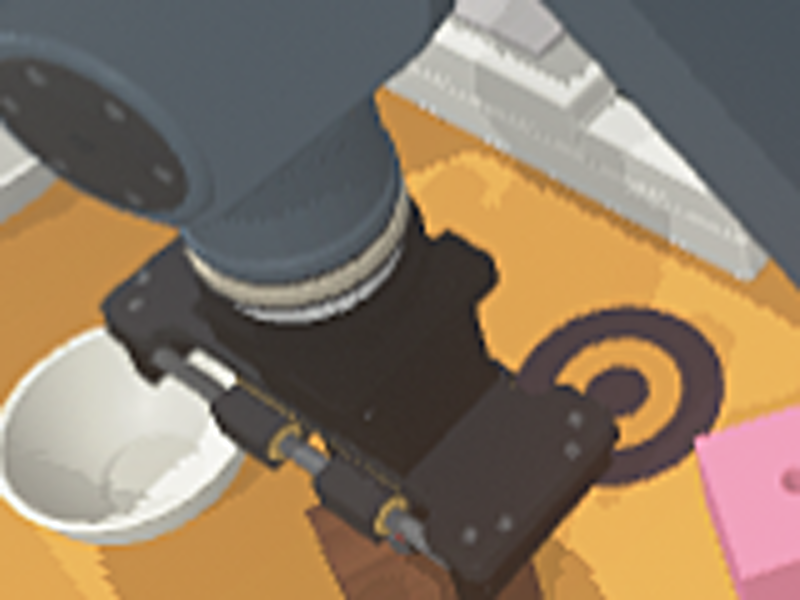

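>>> arm_command:
  plan:
    - {"dx":0,"dy":0,"dz":0.1,"twist":0,"claw":0}
    - {"dx":0,"dy":0,"dz":0.2,"twist":0,"claw":0}
    - {"dx":0,"dy":0,"dz":0.25,"twist":0,"claw":0}
    - {"dx":0,"dy":0,"dz":0.25,"twist":0,"claw":0}

```text
time_s: 19.43
position: [0.4733, 0.3179, 0.0647]
tcp_rot: [[0.978, 0.204, 0.047], [0.205, -0.979, -0.001], [0.046, 0.011, -0.999]]
force: [-0.2, 0.6, -0.2]
opening: 0.178
```

Run:
```python
from h import *
st();t=tip()
```

```text
t 19.43 p [0.4733 0.3179 0.0647] yaw 11.82 zax [ 0.047  -0.0013 -0.9989] F [-0.22  0.65 -0.2 ] op 0.178
tip [0.4758 0.3178 0.0106] well-rel mm [-122.2  370.2  -59.8] F [-0.2  0.6 -0.2]
```

Nearly seated; open slowly.

>>> arm_command:
  plan:
    - {"dx":0,"dy":0,"dz":0.05,"twist":0,"claw":0.2}
    - {"dx":0,"dy":0,"dz":0.05,"twist":0,"claw":0.25}
    - {"dx":0,"dy":0,"dz":0.05,"twist":0,"claw":0.3}
    - {"dx":0,"dy":0,"dz":0.05,"twist":0,"claw":0.4}
    - {"dx":0,"dy":0,"dz":0.05,"twist":0,"claw":0.6}
    - {"dx":0,"dy":0,"dz":0.05,"twist":0,"claw":0.8}
    - {"dx":0,"dy":0,"dz":0.05,"twist":0,"claw":0.8}
    - {"dx":0,"dy":0,"dz":0.05,"twist":0,"claw":0.8}

```text
time_s: 20.1
position: [0.4733, 0.3179, 0.0641]
tcp_rot: [[0.978, 0.204, 0.047], [0.205, -0.979, -0.001], [0.046, 0.011, -0.999]]
force: [0.1, 0.1, 0.5]
opening: 0.593
```

Run:
```python
from h import *
im=bot.capture('side')
st()
crop(im,100,210,260,330,5,'pics/s25.png')
```

```text
t 20.15 p [0.4733 0.3179 0.0641] yaw 11.82 zax [ 0.047  -0.0013 -0.9989] F [ 0.3  -0.33  0.4 ] op 0.634
```

View pics/s25.png

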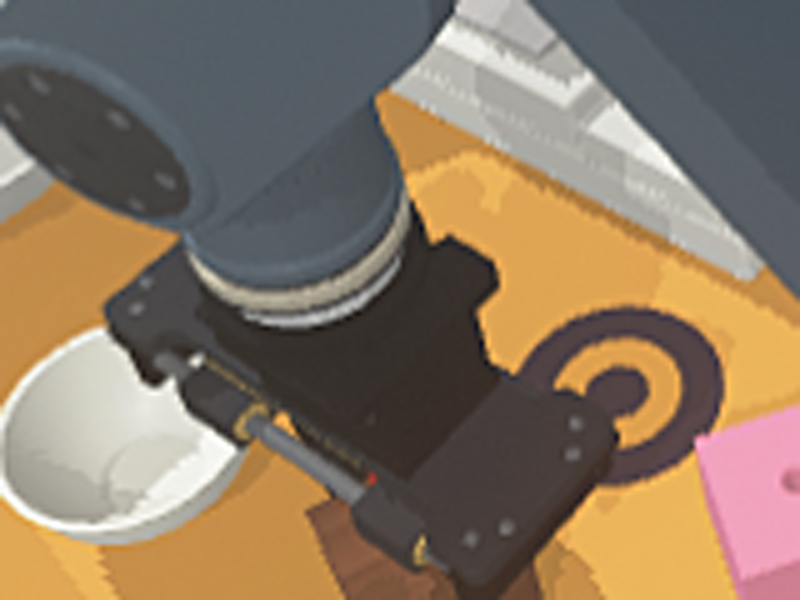

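>>> arm_command:
  plan:
    - {"dx":0,"dy":0,"dz":0,"twist":0,"claw":1}
    - {"dx":0,"dy":0,"dz":0,"twist":0,"claw":1}
    - {"dx":0.1,"dy":0,"dz":-2,"twist":0,"claw":1}
    - {"dx":0.2,"dy":0,"dz":-5,"twist":0,"claw":1}
    - {"dx":0.4,"dy":0,"dz":-9,"twist":0,"claw":1}
    - {"dx":0.5,"dy":0,"dz":-12,"twist":0,"claw":1}
    - {"dx":0.5,"dy":0,"dz":-14,"twist":0,"claw":1}
    - {"dx":0.5,"dy":0,"dz":-14,"twist":0,"claw":1}

```text
time_s: 20.82
position: [0.4744, 0.3205, 0.2094]
tcp_rot: [[0.977, 0.205, 0.057], [0.205, -0.979, 0.003], [0.056, 0.009, -0.998]]
force: [0.1, 1.1, -0.5]
opening: 0.997
```

Run:
```python
from h import *
im=bot.capture('side');im=bot.capture('side')
st();rel(.45,.0,.26)
crop(im,100,210,260,330,5,'pics/s26.png')
```

```text
t 20.92 p [0.4717 0.3192 0.205 ] yaw 11.83 zax [ 4.860e-02 -6.000e-04 -9.988e-01] F [ 0.01 -0.37  0.17] op 0.995
dx,dy,dz cm [-8.4  30.85 -5.58] twist 0
```

View pics/s26.png

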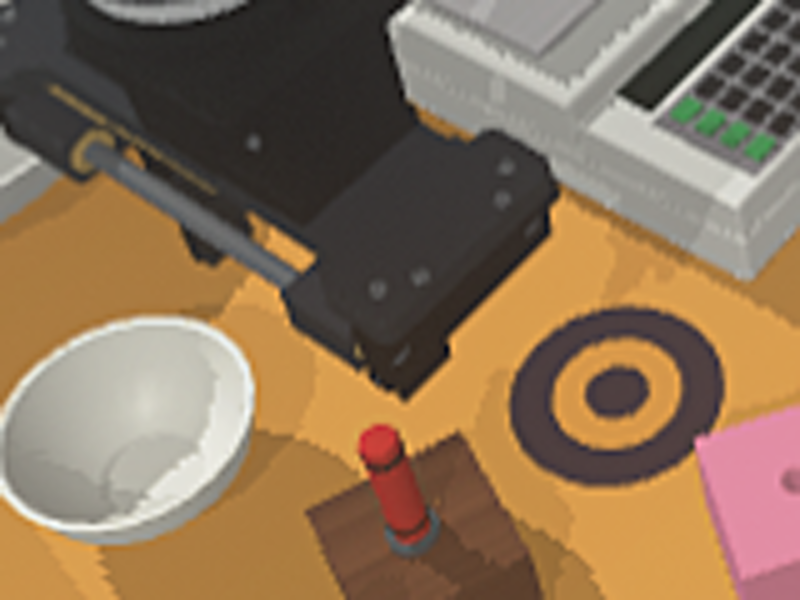

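Run:
```python
from h import *
a=bot.capture('side');b=bot.capture('top')
wellpos(a,287,201)
cv2.imwrite('pics/sf.png',a[:,:,::-1]);cv2.imwrite('pics/tf.png',b[:,:,::-1])
cv2.imwrite('pics/both.png',np.hstack([cv2.resize(a[140:230,210:330],(400,300),interpolation=cv2.INTER_CUBIC),cv2.resize(b[110:215,240:380],(400,300),interpolation=cv2.INTER_CUBIC)])[:,:,::-1])
st()
```

```text
well px 287.1 200.8 [ 0.5533 -0.0619  0.0704] slid mm 45.7 side 0.0
t 21.02 p [0.4706 0.3186 0.2029] yaw 11.82 zax [ 0.0444 -0.0024 -0.999 ] F [0.37 0.13 0.09] op 0.999
```

View pics/both.png

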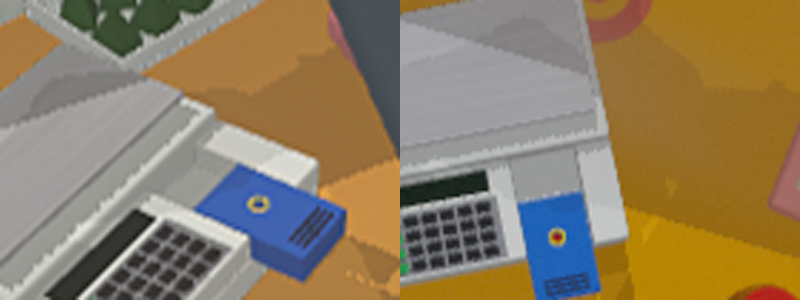

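View pics/tf.png

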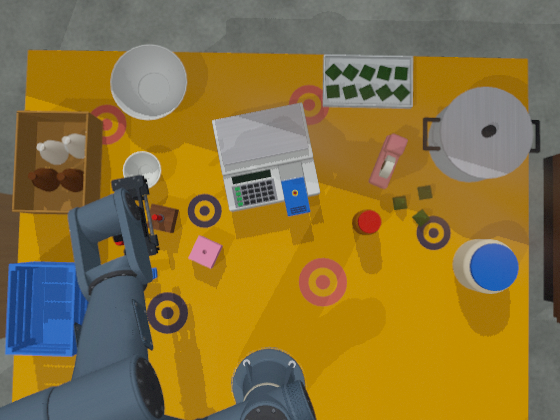

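Run:
```python
from h import *
st();print(bot.hand_in())
```

```text
t 21.02 p [0.4706 0.3186 0.2029] yaw 11.82 zax [ 0.0444 -0.0024 -0.999 ] F [0.37 0.13 0.09] op 0.999
the job is handed in; nothing more can be done
None
```

The battery pack is out and the job is handed in, at 21 s of the 61 s allowed; the hand-in gave no verdict. I took the smaller red-handled tool from the dark stand and pressed the button about 6 mm by the spring force. I then pushed the pack to its stop, lifted the pin, put the tool back and let go.

**Last checks**
- **Pack:** the camera put it 45.7 mm out of 46. The side push on the pin had also risen from about 3 N to about 8 N, as it would at the stop.
- **Button:** the pin came out cleanly and the red button shows in its well, but how far it popped back up could not be measured.
- **Tool:** it stands in its hole at the same picture position as at the start. The open gripper is clear above it and touches nothing.
- **Bystanders:** every one visible is where it was. The arm hid part of the stapler from above in the last picture; nothing was moved near it.

**What disagreed**
- I made contact with the button about 1.5 mm deeper than the stated range for its depth below the mouth. That is within the error of the estimated deck height.
- The hand tilted to about 2.7° during the push. The collar still settled flat when I released the tool.
- One move call was refused for leaving out the twist value. Nothing moved because of it.

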